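# Load a specimen carrier into the sloping dock and set its dwell wheel

### The arm

A 6-joint arm with a two-finger parallel gripper is mounted at the origin on the work surface. World frame = base frame: x ahead of the robot, y to its left, z up, the work surface at z = 0. Lengths are in mm, angles in rad, forces in N, time in s.
With the tool pointing down it reaches from about 350 to 850 mm from the base axis. Payload 8.1 kg.
Tool frame: the origin (TCP) lies on the centre line of the jaws, within the pads' length; the fingertips stand 14 mm ahead of it and the grasp point (between the pads) lies 5 mm behind it (manip.tip_reach is the distance from the TCP to the fingertips, in mm); z points along the fingers, y is the direction in which the jaws open and shut (so a half turn about z gives the same grasp; the last joint's range is limited). The gripper opens to 93 mm and grips with 3 to 60 N. Pads are 15 mm wide; open, the fingers measure 128 mm over their backs; the gripper's body (75 mm by 188 mm) begins 65 mm behind the grasp point.
Start: joints at [1.103, 0.13, 1.488, -0, 1.523, -0.085], TCP at [224.091, 556.587, 232.635] pointing down, gripper open.
Joint ranges: [-2.96, 2.96], [-0.89, 2.26], [0.02, 2.5], [-1.34, 4.48], [0, 2.73], [-2.66, 2.66]. Speed limits (rad/s): [2.39, 2.39, 2.79, 3.14, 3.14, 3.14].

### API

Orientations are given as a unit quaternion [x, y, z, w].
In Python, from plant import sensors, camera, get_calibration, ticket, nets, manip gives the robot as it stands. The module is installed in compiled form; this text tells all that it offers.
- The arm moves only by the tool servo_tool, never from a script. Its argument "increments" is a list of rows, each a list of 7 numbers: the closure, from -1 (fully open) to 1 (shut), then the shift along the tool's x, y, z in units of 40 mm (1.0 is 40 mm), then the turn, a rotation vector about the tool's x, y, z in rad. In form: [[hand, tx, ty, tz, wx, wy, wz], ...]. A call has 1 to 8 rows; each row is the pose to reach, as a shift and turn from the pose commanded when the call began, along the tool's axes at that moment; what a row does not reach only later rows make up. A row lasts 1/10 s, in which the tool goes at most 50 mm and 8.59 degrees, less where a joint would pass 70% of its speed; a pose out of reach is approached as far as the arm can. A call with a gripper value outside its range is refused whole. The fingers move at their own pace and stop on an object; "newtons" is the grip in N (left out, the last holds). Time passes only in rows, so rows that repeat a pose let the fingers close. It gives the time, the measured TCP pose, the force and the opening at its end, in the units of the state.
- sensors.get_state(): the state, without advancing time (a new reading comes with each control period).
- camera(name): name is "scene" or "top" or "wrist"; returns the picture (384x512x3 uint8, red, green, blue); there is no depth.
- get_calibration(name): a dict with "vfov" (degrees; the focal length in pixels is half the picture's height over the tangent of half this angle, whatever the lens; pixels are square), "cx", "cy" (the principal point, pixels), "distortion" ([k1, k2, p1, p2, k3] as OpenCV has them; the pictures are not rectified), "rvec" (rotation vector, rad) and "tvec" (3), from world to camera coordinates, as OpenCV has them; the wrist camera has in their place "tool_from_camera" (4x4, takes a point from camera to tool coordinates, whose origin is the TCP and whose axes are the flange's). Camera axes: x right, y down, z forward; pixel columns grow to the right and rows downward; lengths in mm; the calibration is good to about 2 mm. A picture is of the moment at which its call begins: read the wrist's pose just before it. get_calibration takes no time and is no camera call.
- ticket.sign_off(): hands the job in, once; it reports no verdict.
Trained networks look in the newest picture that a camera, given by its name, has taken for a name from the list of things; names that differ only in an ending like _2 or _b are one class to them, and where a whole thing is asked for, a point or a joint stands for the part that bears it (a point fixed in the world has none). Each returns a list of dicts, best first, with "confidence" (0 to 1); they miss things now and then, are a little off and sometimes report something else, mostly with a low value. They report only what shows in the picture. A call takes as long as a camera call. They do not tell look-alikes from the thing itself.
- nets.boxes_of(camera, label): "bbox" ([centre column, centre row, width, height] in pixels, round what is visible of it).
- nets.outline_of(camera, label): "region" (384x512 bool, what is visible of it) and "bbox" ([centre column, centre row, width, height] in pixels, round what is visible of it).
The state is a dict: "t": time; "qpos": joint angles; "qvel": joint speeds; "joint_efforts": joint torques, N m; "ee_pos": TCP position; "ee_rot": TCP orientation; "force": force on the tool from outside, world axes, zero at the start; "torque": the same for the moment, N m; "gripper_width": opening from 0.0 (shut) to 1.0 (fully open).
Only numpy, scipy, OpenCV 4.12 (cv2) and the standard library are available. Lean on these libraries where they do the work, as an engineer would, in place of code of your own. Each camera call takes 0.05 s, during which the arm holds its last target.

### The job

Take the specimen carrier with the orange grip block, lay it flat on the sloping steel bed of the dock, well clear of both orange stops, before you let go of it, and let it slide down fully home into the corner of the two stops. Then roll the thumbwheel of the dwell timer with a fingertip to 3: the orange flat with three dots straight up, level with the two red index marks. Leave all the other things where they are.

Things in the scene. Friction and masses are not known exactly. Their poses are not given: they have to be found in the camera images.
- carrier_grip (a point): Loose specimen carrier, about 0.2 kg: square aluminium plate 80 x 80 x 8 mm with an upright orange grip block in its middle, 30 mm long (x), 18 mm thick (y), 44 mm tall. The point is the block's centre, 30 mm above the plate's underside; z up, x and y along the plate's sides. It lies flat on the table at one of three places; blue and white ones lie at the others.
- carrier: The same carrier with the orange block; origin at the centre of the plate's underside, same axes.
- nest: Sloping frame of the fixed navy dock, leaning 30 degrees, lowest corner towards the robot. Origin: inner corner of the two orange stops. x, y lie in the slope, each pointing uphill away from one stop (inner faces x = 0, y = 0); z is the outward normal. Stops: 8 mm thick, 16 to 124 mm along the slope, tops at z = 34 mm. A carrier fully home has its centre at x = y = 40 mm.
- bed_spot (a point): Point of the slope at x = y = 66 mm, z = 0 of the nest, same axes: a spot clear of both stops. The slippery steel bed there spans 4 to 130 mm in x and y. Its locked height is adjustable: the surface is the plane z = h, with h anywhere from 0 to 18 mm, not told: feel for it. A carrier let go on it with its sides along the stops slides home by itself in about a second.
- wheel (a joint): Angle of the timer's thumbwheel, rad. 0: the orange flat with three dots (3) is straight up; one step (one number) is 0.628 rad. It starts at -1.9 to -0.75 and grows as the wheel's top is rolled along +x of wheel_top, away from the robot. No detents: it stays where it is left; about 1.2 N at the rim turns it. End stops at -2.2 and 0.9.
- wheel_top (a point): Topmost point of the thumbwheel's rim; x is the rolling direction, y the wheel's axis, z up. Rim: grippy, rigid, 44 mm in diameter, 24 mm wide, 17 mm proud of the fixed grey timer housing (90 mm in x, 70 mm in y, 45 mm high). Press a fingertip lightly on top (3 to 10 N) and drag: 22 mm is 1 rad.
- carrier_blue_grip (a point): Grip block centre of the blue carrier; a bystander of the same shape.
- carrier_white_grip (a point): Grip block centre of the white carrier; a bystander of the same shape.
- bottle_mid (a point): Middle of an amber bottle, 60 mm wide, 130 mm tall, a bystander.
- beaker_mid (a point): Middle of a glass beaker, 70 mm wide, 90 mm tall, a bystander.
- weight_mid (a point): Middle of a brass weight, 32 mm wide, 46 mm tall, a bystander.
- spatula_grip (a point): Handle of a spatula lying flat, 180 mm long, a bystander.
Things that resemble listed ones, but are neither listed nor needed, are in the scene too. What is shaped like the part that bears wheel but green or yellow is not meant.

How it is judged (in metres and radians):
On the way, in this order (a step that is already met when the one before it is completed fails the run):
1. the orange carrier, still held in the fingers, lies flat on the sloping bed with its edges at least 8 mm clear of both stops (contact force between carrier and nest above 0.3 N and contact force between the fingers and carrier above 0.5 N and angle between the z axis of carrier_grip and the z axis of nest, either way round below 0.08 rad and x of carrier_grip in the frame of nest between 0.048 and 0.1 m and y of carrier_grip in the frame of nest between 0.048 and 0.1 m), for 0.05 s.
2. the carrier, let go, has slid home against both stops (x of carrier_grip in the frame of nest between 0.036 and 0.043 m and y of carrier_grip in the frame of nest between 0.036 and 0.043 m and angle between the z axis of carrier_grip and the z axis of nest, either way round below 0.08 rad and contact force between carrier and nest above 0.3 N and contact force between the fingers and carrier below 0.05 N and linear speed of carrier below 0.03 m/s), for 0.2 s.
3. the thumbwheel stands at 3 (value of joint wheel between -0.2 and 0.2 rad), for 0.2 s.
At the end, for the whole second after the job is handed in: The orange carrier rests flat on the sloping bed (within 0.08 rad), released and still, its centre within 3 mm of the fully home position (40 mm from each stop), and the wheel stands within 0.2 rad of 3 (all of step 3 and x of carrier_grip in the frame of nest between 0.036 and 0.043 m and y of carrier_grip in the frame of nest between 0.036 and 0.043 m and angle between the z axis of carrier_grip and the z axis of nest, either way round below 0.08 rad and contact force between carrier and nest above 0.3 N and linear speed of carrier below 0.02 m/s); the robot touches nothing.
It fails at once if another thing (blue or white carrier, bottle, beaker, brass weight, spatula) is moved by more than 30 mm (distance of any of carrier_blue_grip, carrier_white_grip, bottle_mid, beaker_mid, weight_mid, spatula_grip from where it was at the start of the episode above 0.03 m).
It also fails if it takes over 64 s, if anything falls off the work surface, if the arm or the gripper's body presses on something with over 40 N, if the wrist force passes 120 N, or if a joint passes its speed limit or range.

## Working session

There is one attempt and no reset: what is moved stays moved. The work goes in short steps, Python scripts to look and compute and a tool call to move; the robot and the scene stay as the last step left them, time stands still between calls to the robot, and variables do not carry over. Pictures are saved under pics/ and viewed, and the job is handed in when it is done.

Besides the shell and the picture viewer there is one more tool, called after "Request:" as name([rows], argument=value, ...), one row to a line, values as JSON. servo_tool: Moves the arm, as the interface text tells. Its arguments: {"type":"object","properties":{"increments":{"type":"array"},"newtons":{"type":"number"}},"required":["increments"]}

```bash
mkdir -p pics; python3 - <<'E'
from plant import sensors, camera, get_calibration, ticket, nets, manip
import cv2,json
print(sensors.get_state()); print(manip.tip_reach)
for n in ["scene","top","wrist"]:
    c=get_calibration(n); print(n,c)
for n in ["scene","top"]:
    im=camera(n); cv2.imwrite(f"pics/{n}0.png",im[:,:,::-1])
E
```

```text
{'t': 0.0, 'qpos': array([ 1.10259686e+00,  1.31127574e-01,  1.48921937e+00,  1.46977415e-05,
        1.52298775e+00, -8.53917694e-02]), 'qvel': array([-0.00028783, -0.00107984, -0.00104792,  0.00207413,  0.00128121,
        0.00092962]), 'joint_efforts': array([-1.25553174e-04, -5.59840786e+01, -4.91766536e+01,  7.67193083e-02,
        3.50327126e-02, -1.79225744e-04]), 'ee_pos': array([223.8536775 , 556.12534832, 231.6403759 ]), 'ee_rot': array([ 1.90237575e-01,  9.81737697e-01, -8.35858468e-04, -2.45088116e-04]), 'force': array([-0.0364043 ,  0.18329409, -0.35836369]), 'torque': array([ 0.00900104, -0.04560452,  0.00354523]), 'gripper_width': 1.0027247580846934}
14.0
scene {'vfov': 51.91087044169021, 'cx': 257.1836634525156, 'cy': 193.57029133829008, 'distortion': array([-0.00405616,  0.        ,  0.        ,  0.        ,  0.        ]), 'rvec': array([ 1.53033929,  1.72961926, -0.96951588]), 'tvec': array([  -8.02190845, -194.01760918, 1540.16268362])}
top {'vfov': 52.253619056902544, 'cx': 249.32710002256917, 'cy': 191.8650330946087, 'distortion': array([-0.05071413,  0.        ,  0.        ,  0.        ,  0.        ]), 'rvec': array([ 2.17963403, -2.19704873,  0.06183737]), 'tvec': array([  74.41170423,  520.87521966, 1403.62619211])}
wrist {'vfov': 62.25964603002563, 'cx': 255.4919014111357, 'cy': 192.92307115807884, 'distortion': array([-0.00679993,  0.        ,  0.        ,  0.        ,  0.        ]), 'tool_from_camera': array([[ 7.02924004e-04, -9.57344960e-01, -2.88946594e-01,
         8.06169765e+01],
       [ 9.99999702e-01,  7.65386475e-04, -1.03185470e-04,
         1.80467583e-01],
       [ 3.19939904e-04, -2.88946435e-01,  9.57345212e-01,
        -1.51455806e+02],
       [ 0.00000000e+00,  0.00000000e+00,  0.00000000e+00,
         1.00000000e+00]])}
```

View pics/scene0.png

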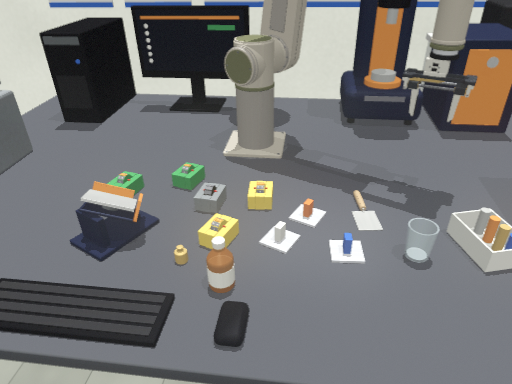

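View pics/top0.png

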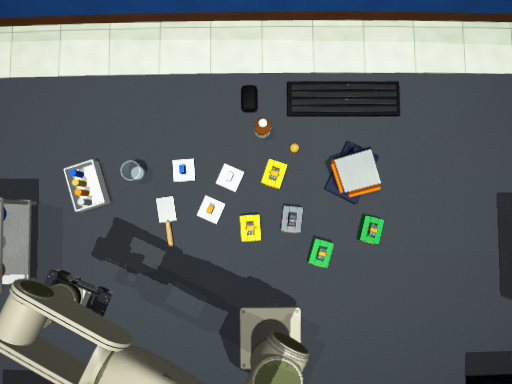

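```bash
cat > h.py <<'E'
from plant import sensors, camera, get_calibration, ticket, nets, manip
import cv2,numpy as np
from scipy.spatial.transform import Rotation as R
H,W=384,512
def K(c):
    f=H/2/np.tan(np.radians(c['vfov'])/2); return np.array([[f,0,c['cx']],[0,f,c['cy']],[0,0,1]])
def cam(n,st=None):
    """K,dist,Rwc(world->cam),t"""
    c=get_calibration(n)
    if n!='wrist': return K(c),c['distortion'],cv2.Rodrigues(c['rvec'])[0],np.array(c['tvec']).ravel()
    st=st or sensors.get_state()
    T=np.eye(4);T[:3,:3]=R.from_quat(st['ee_rot']).as_matrix();T[:3,3]=st['ee_pos']
    M=np.linalg.inv(T@c['tool_from_camera']); return K(c),c['distortion'],M[:3,:3],M[:3,3]
def proj(C,P):
    return cv2.projectPoints(np.atleast_2d(np.array(P,float)),cv2.Rodrigues(C[2])[0],C[3],C[0],C[1])[0][:,0]
def ray(C,uv):
    n=cv2.undistortPoints(np.array(uv,float).reshape(-1,1,2),C[0],C[1])[:,0]
    d=np.c_[n,np.ones(len(n))]@C[2]; return -C[2].T@C[3],d/np.linalg.norm(d,axis=1)[:,None]
def onplane(C,uv,z):
    o,d=ray(C,uv); return o+d*((z-o[2])/d[:,2])[:,None]
def tri(obs):
    A=np.zeros((3,3));b=np.zeros(3)
    for C,uv in obs:
        o,d=ray(C,uv);P=np.eye(3)-np.outer(d[0],d[0]);A+=P;b+=P@o
    return np.linalg.solve(A,b)
def crop(im,x0,y0,w,h,s,fn):
    cv2.imwrite(fn,cv2.resize(im[y0:y0+h,x0:x0+w,::-1],None,fx=s,fy=s,interpolation=cv2.INTER_CUBIC))
E
python3 - <<'E'
from h import *
a=cv2.imread('pics/scene0.png')[:,:,::-1];b=cv2.imread('pics/top0.png')[:,:,::-1]
crop(a,60,150,320,120,2.5,'pics/sc1.png'); crop(b,150,130,250,150,3.2,'pics/tc1.png')
camera('scene');camera('top')
for l in ['carrier','carrier_grip','nest','bed_spot','wheel','wheel_top']:
  for n in ['scene','top']:
    print(l,n,[(round(d['confidence'],2),[round(float(x),1) for x in d['bbox']]) for d in nets.boxes_of(n,l)])
C=cam('top')
print(onplane(C,[[210,208],[183,169],[229,178]],40)); print(onplane(C,[[292,218],[355,172]],60))
E
```

```text
carrier scene [(0.79, [307.9, 211.8, 35.4, 27.9])]
carrier top [(0.75, [211.2, 209.9, 22.4, 28.1]), (0.7, [261.6, 129.1, 16.7, 20.5])]
carrier_grip scene [(0.56, [307.6, 213.1, 31.4, 24.8])]
carrier_grip top [(0.56, [211.7, 210.9, 26.0, 27.5])]
nest scene [(0.74, [112.3, 202.0, 62.5, 39.8])]
nest top [(0.77, [355.4, 171.7, 52.0, 48.8])]
bed_spot scene [(0.73, [110.9, 200.8, 61.3, 41.7])]
bed_spot top [(0.94, [358.4, 170.7, 52.5, 50.4])]
wheel scene [(0.7, [213.3, 192.7, 15.2, 11.7]), (0.65, [188.0, 166.6, 8.8, 10.3]), (0.62, [219.2, 221.9, 14.5, 15.3]), (0.51, [126.0, 178.2, 8.4, 10.2])]
wheel top [(0.65, [373.4, 229.0, 10.5, 14.4]), (0.61, [321.2, 251.1, 9.7, 15.9]), (0.61, [274.0, 172.4, 9.3, 11.2]), (0.57, [249.3, 229.2, 5.0, 9.8])]
wheel_top scene [(0.98, [260.7, 194.6, 24.0, 31.5]), (0.9, [127.4, 181.6, 34.5, 20.2]), (0.82, [188.7, 175.0, 31.8, 31.6]), (0.79, [210.3, 197.3, 34.5, 29.4]), (0.72, [215.8, 230.8, 36.8, 34.7])]
wheel_top top [(0.92, [368.8, 231.2, 28.6, 31.3]), (0.85, [323.9, 253.9, 30.2, 28.7]), (0.82, [275.1, 173.7, 23.5, 27.6]), (0.81, [249.2, 228.2, 18.3, 26.3]), (0.76, [291.6, 219.6, 22.1, 24.7])]
[[463.57597975 210.62018746  40.        ]
 [604.07609832 307.41374365  40.        ]
 [570.22948634 142.43525847  40.        ]]
[[ 425.89479755  -78.59503867   60.        ]
 [ 586.07964534 -303.92959941   60.        ]]
```

View pics/sc1.png

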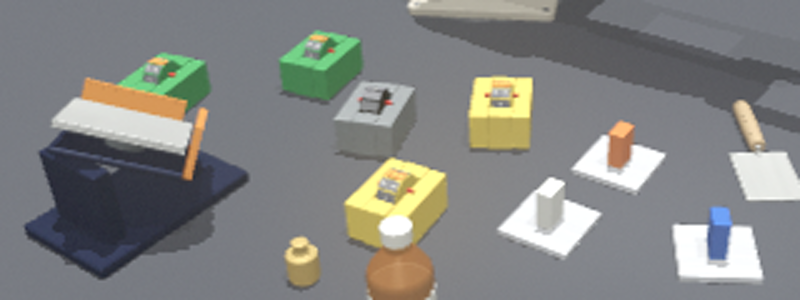

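View pics/tc1.png

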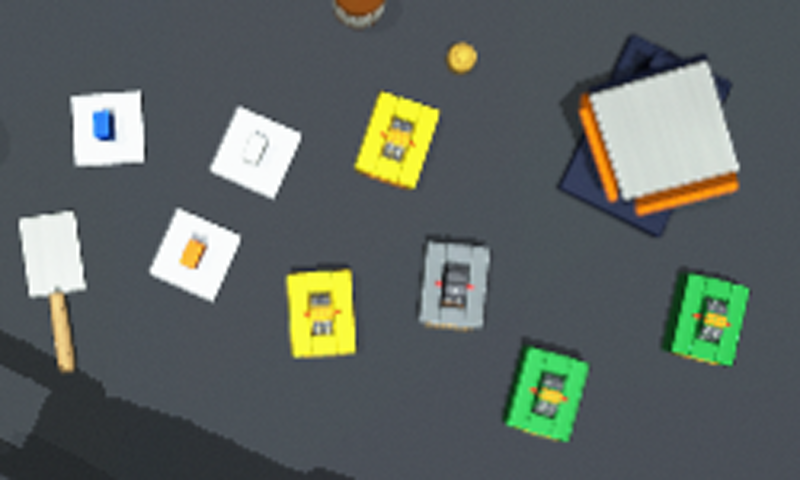

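```bash
python3 - <<'E'
from h import *
Ct,Cs=cam('top'),cam('scene')
for n,C in (('scene',Cs),('top',Ct)):
    im=camera(n); hsv=cv2.cvtColor(im,cv2.COLOR_RGB2HSV)
    x,y=(308,212) if n=='scene' else (211,209)
    m=np.zeros(im.shape[:2],bool);m[y-20:y+20,x-22:x+22]=1
    org=m&(hsv[...,0]<18)&(hsv[...,1]>130)&(hsv[...,2]>90)
    wh=m&(((hsv[...,2]>170)&(hsv[...,1]<60))|org)
    ys,xs=np.nonzero(org);print(n,'orange',xs.mean(),ys.mean(),len(xs))
    r=cv2.minAreaRect(np.c_[np.nonzero(wh)[::-1]].astype(np.float32));print(r)
    if n=='top':
        b=cv2.boxPoints(r);P=onplane(C,b,8);print(P)
        e=np.diff(np.r_[P,P[:1]],axis=0)[:,:2];print(np.linalg.norm(e,axis=1),np.degrees(np.arctan2(e[:,1],e[:,0])),P.mean(0))
    globals()['o_'+n]=[xs.mean(),ys.mean()]
print('grip',tri([(Cs,o_scene),(Ct,o_top)]))
print(sensors.get_state()['t'])
crop(camera('top'),190,185,50,50,10,'pics/oc.png')
E
```

```text
scene orange 307.05172413793105 206.79310344827587 58
((303.3706970214844, 219.19825744628906), (26.30746841430664, 40.45947265625), 40.23635482788086)
top orange 212.0 207.5 6
((213.9271697998047, 201.98504638671875), (22.21352767944336, 39.053977966308594), 25.64100456237793)
[[439.94139192 267.04186583   8.        ]
 [568.0707911  205.13875832   8.        ]
 [532.23259025 132.03602245   8.        ]
 [404.54233285 194.14549186   8.        ]]
[142.2994647   81.41490424 141.99432392  81.0368726 ] [ -25.786564   -116.11614101  154.06137482   64.09842159] [486.19677653 199.59053461   8.        ]
grip [465.28012982 207.74051892  32.3476737 ]
0.9
```

View pics/oc.png

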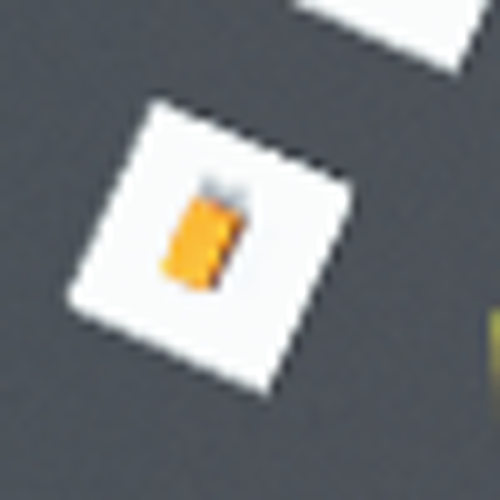

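```bash
cat >> h.py <<'E'
def Rz(yaw): # tool down, tool x at heading yaw
    x=np.array([np.cos(yaw),np.sin(yaw),0]);z=np.array([0,0,-1.]);return np.c_[x,np.cross(z,x),z]
def delta(p,Rt,st=None):
    st=st or sensors.get_state();R0=R.from_quat(st['ee_rot']).as_matrix()
    t=R0.T@(np.array(p)-st['ee_pos'])/40; w=R.from_matrix(R0.T@Rt).as_rotvec()
    print('t',np.round(t,3),'|mm|',round(40*np.linalg.norm(t)),'w',np.round(w,4),'deg',round(np.degrees(np.linalg.norm(w)),1));return t,w
E
python3 - <<'E'
from h import *
C=cam('top')
P=onplane(C,np.array([[155,98],[353,185],[268,395],[67,300]])/10-0.45+[190,185],8)
e=np.diff(np.r_[P,P[:1]],axis=0)[:,:2];print(P.round(1),np.linalg.norm(e,axis=1),np.degrees(np.arctan2(e[:,1],e[:,0])),P.mean(0))
c=P.mean(0)
st=sensors.get_state();Rm=R.from_quat(st['ee_rot']).as_matrix();print('tool x heading',np.degrees(np.arctan2(Rm[1,0],Rm[0,0])))
E
```

```text
[[514.2 232.    8. ]
 [481.8 159.8   8. ]
 [405.8 191.    8. ]
 [440.8 264.2   8. ]] [79.1031228  82.23575    81.09874586 80.1459304 ] [-114.11442789  157.67686201   64.4357723   -23.6848227 ] [460.63680718 211.73639188   8.        ]
tool x heading 158.0672315590672
```

```bash
python3 - <<'E'
from h import *
delta([462,210,165],Rz(np.radians(156.5)))
E
```

```text
t [-8.754 -5.817  1.691] |mm| 426 w [ 0.     -0.      0.0274] deg 1.6
```

Request:
servo_tool([
  [-1,-8.75,-5.82,1.69,0,0,0.027],
  [-1,-8.75,-5.82,1.69,0,0,0.027],
  [-1,-8.75,-5.82,1.69,0,0,0.027],
  [-1,-8.75,-5.82,1.69,0,0,0.027],
  [-1,-8.75,-5.82,1.69,0,0,0.027],
  [-1,-8.75,-5.82,1.69,0,0,0.027],
  [-1,-8.75,-5.82,1.69,0,0,0.027],
  [-1,-8.75,-5.82,1.69,0,0,0.027],
])

```text
t: 1.75
ee_pos: [448.3, 229.1, 169.2]
ee_rot: [0.203, 0.979, 0.0, 0.0]
force: [1.4, 0.4, 0.2]
gripper_width: 1.002
```

Request:
servo_tool([
  [-1,0,0,0,0,0,0],
])

```text
t: 1.85
ee_pos: [449.6, 225.9, 168.1]
ee_rot: [0.206, 0.978, -0.001, 0.0]
force: [-0.8, 0.8, -0.4]
gripper_width: 1.002
```

```bash
python3 - <<'E'
from h import *
st=sensors.get_state();print(st['t'],st['ee_pos'],st['force'])
delta([462,210,165],Rz(np.radians(156.5)))
im=camera('wrist');cv2.imwrite('pics/w1.png',im[:,:,::-1])
E
```

```text
1.85 [449.63283049 225.85640478 168.09967765] [-0.79466583  0.83744523 -0.38451921]
t [-0.443 -0.238  0.078] |mm| 20 w [-0.0022  0.0007 -0.0057] deg 0.4
```

View pics/w1.png

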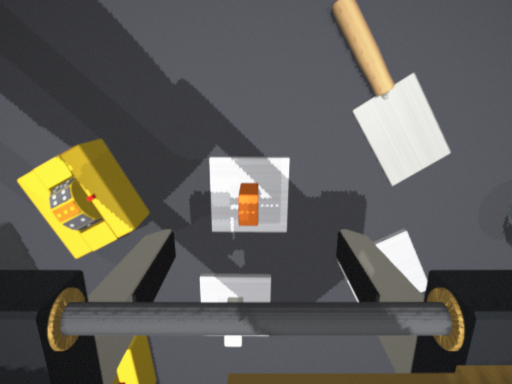

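```bash
python3 - <<'E'
from h import *
st=sensors.get_state();C=cam('wrist',st);im=camera('wrist');st2=sensors.get_state();print(st2['ee_pos']-st['ee_pos'])
hsv=cv2.cvtColor(im,cv2.COLOR_RGB2HSV);m=np.zeros(im.shape[:2],bool);m[170:235,230:270]=1
org=m&(hsv[...,0]<18)&(hsv[...,1]>130)&(hsv[...,2]>60)
r=cv2.minAreaRect(np.c_[np.nonzero(org)[::-1]].astype(np.float32));print('block box',cv2.boxPoints(r).round(1).tolist())
crop(im,190,140,120,110,6,'pics/w1c.png')
P=onplane(C,[[210,157],[290,157],[288,232],[213,232]],8);e=np.diff(np.r_[P,P[:1]],axis=0)[:,:2]
print(P.round(1),np.linalg.norm(e,axis=1),np.degrees(np.arctan2(e[:,1],e[:,0])),P.mean(0))
E
```

```text
[-0.73683706  1.69801168  0.3725777 ]
block box [[236.0, 186.0], [255.0, 186.0], [255.0, 227.0], [236.0, 227.0]]
[[408.6 196.5   8. ]
 [440.6 269.2   8. ]
 [514.6 237.1   8. ]
 [482.4 163.9   8. ]] [79.34781882 80.66793568 79.88235101 80.69528583] [  66.26755795  -23.46052652 -113.71227578  156.15985181] [461.5421708  216.66807475   8.        ]
```

View pics/w1c.png

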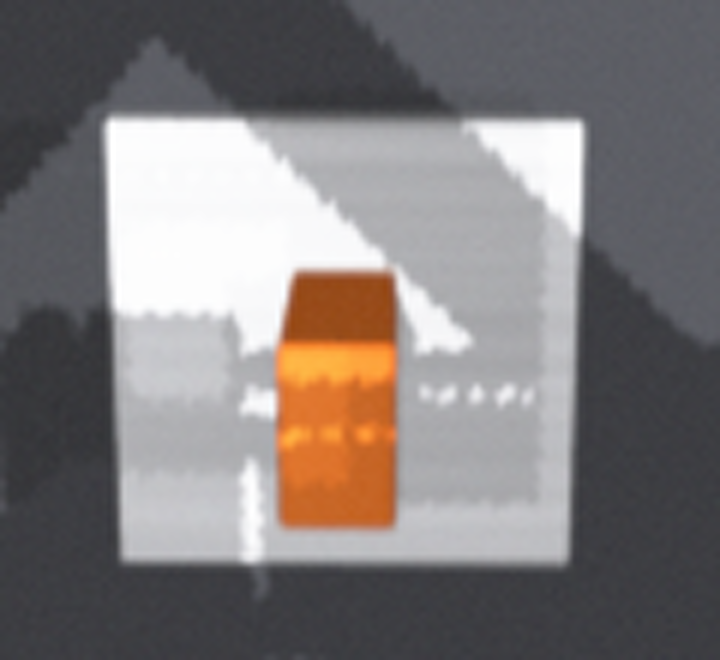

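```bash
python3 - <<'E'
from h import *
st=sensors.get_state()
st=dict(st); p=st['ee_pos'].copy(); st['ee_pos']=p-np.array([-0.737,1.698,0.373])
C=cam('wrist',st)
for z,q in ((8,[(105,118),(583,120),(570,565),(120,563)]),(52,[(278,343),(396,343),(394,528),(280,528)])):
    P=onplane(C,np.array(q)/6-.4+[190,140],z);e=np.diff(np.r_[P,P[:1]],axis=0)[:,:2]
    print(np.linalg.norm(e,axis=1).round(1),np.degrees(np.arctan2(e[:,1],e[:,0])),P.mean(0))
print(p)
E
```

```text
[79.2 80.1 80.  80.1] [  66.13657765  -23.6496948  -113.88667433  155.76943405] [462.21188285 212.90329555   8.        ]
[17.4 29.4 17.3 29.4] [  66.38454919  -24.20791255 -113.61054257  155.94907823] [461.98236901 213.0207061   52.        ]
[447.7460672  229.99026514 168.99490242]
```

```bash
python3 - <<'E'
from h import *
print(sensors.get_state()['ee_pos'])
delta([462,212.7,29],Rz(np.radians(156)))
E
```

```text
[447.7460672  229.99026514 168.99490242]
t [-0.502 -0.253  3.5  ] |mm| 142 w [-0.0001 -0.0006  0.0059] deg 0.3
```

Request:
servo_tool([
  [-0.3,-0.5,-0.25,0.5,0,0,0.006],
  [-0.3,-0.5,-0.25,1.5,0,0,0.006],
  [-0.3,-0.5,-0.25,2.3,0,0,0.006],
  [-0.3,-0.5,-0.25,2.6,0,0,0.006],
  [-0.3,-0.5,-0.25,2.6,0,0,0.006],
])

```text
t: 2.45
ee_pos: [459.7, 214.5, 63.6]
ee_rot: [0.206, 0.979, -0.001, -0.002]
force: [0.6, -0.7, 0.5]
gripper_width: 0.662
```

```bash
python3 - <<'E'
from h import *
st=sensors.get_state();print(st['t'],st['ee_pos'],st['gripper_width'])
im=camera('wrist');cv2.imwrite('pics/w2.png',im[:,:,::-1])
delta([462,212.7,29],Rz(np.radians(156)))
E
```

```text
2.45 [459.74457911 214.48192587  63.56017056] 0.6617260092615398
t [-0.04  -0.039  0.911] |mm| 37 w [-0.0004 -0.0007  0.0048] deg 0.3
```

View pics/w2.png

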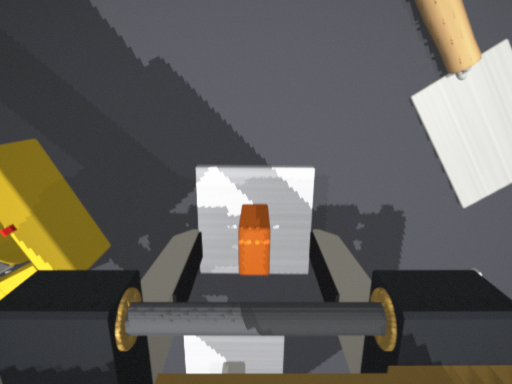

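Request:
servo_tool([
  [-0.3,-0.04,-0.03,0.6,0,0,0.005],
  [-0.3,-0.04,-0.03,0.9,0,0,0.005],
  [-0.3,-0.04,-0.03,0.9,0,0,0.005],
  [1,-0.04,-0.03,0.9,0,0,0.005],
  [1,-0.04,-0.03,0.9,0,0,0.005],
  [1,-0.04,-0.03,0.9,0,0,0.005],
  [1,-0.04,-0.03,0.9,0,0,0.005],
], newtons=25)

```text
t: 3.2
ee_pos: [463.2, 212.2, 29.8]
ee_rot: [0.209, 0.978, 0.0, 0.0]
force: [-0.0, 0.1, 0.6]
gripper_width: 0.35
```

Request:
servo_tool([
  [1,0,0,0,0,0,0],
  [1,0,0,-1,0,0,0],
  [1,0,0,-2,0,0,0],
  [1,0,0,-3,0,0,0],
  [1,0,0,-4,0,0,0],
  [1,0,0,-4,0,0,0],
])

```text
t: 3.8
ee_pos: [466.1, 213.2, 196.0]
ee_rot: [0.209, 0.978, 0.003, 0.005]
force: [0.7, 0.7, -1.2]
gripper_width: 0.186
```

```bash
python3 - <<'E'
from h import *
st=sensors.get_state();print(st['t'],st['ee_pos'],st['gripper_width'],st['force'])
im=camera('wrist');cv2.imwrite('pics/w3.png',im[:,:,::-1])
E
```

```text
3.8 [466.11326976 213.16300168 195.99516792] 0.1859159960770663 [ 0.68798983  0.69771022 -1.16390093]
```

View pics/w3.png

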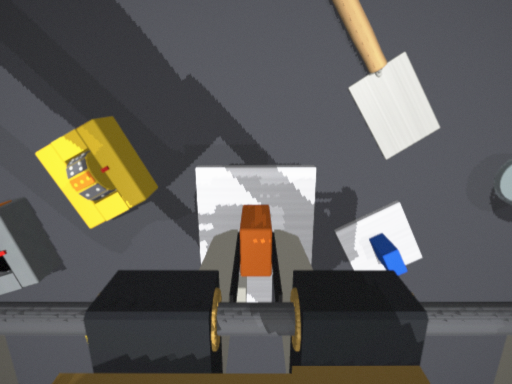

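Request:
servo_tool([
  [1,0,0,0,0,0,0],
  [1,0,0,0.8,0,0,0],
  [1,0,0,1.6,0,0,0],
  [1,0,0,2.4,0,0,0],
  [1,0,0,3.0,0,0,0],
  [1,0,0,3.1,0,0,0],
  [1,0,0,3.15,0,0,0],
])

```text
t: 4.55
ee_pos: [461.3, 211.5, 61.5]
ee_rot: [0.209, 0.978, -0.001, -0.002]
force: [0.4, 0.5, -2.1]
gripper_width: 0.188
```

```bash
python3 - <<'E'
from h import *
st=sensors.get_state();print(st['t'],st['ee_pos'],st['gripper_width'],st['force'])
im=camera('wrist');cv2.imwrite('pics/w4.png',im[:,:,::-1])
im=camera('scene');crop(im,260,170,100,80,7,'pics/s4.png')
E
```

```text
4.55 [461.27351346 211.48160652  61.45528544] 0.18756428163778704 [ 0.43460912  0.49353452 -2.12738385]
```

View pics/w4.png

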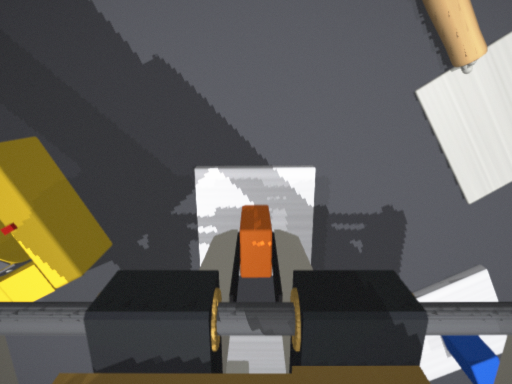

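View pics/s4.png

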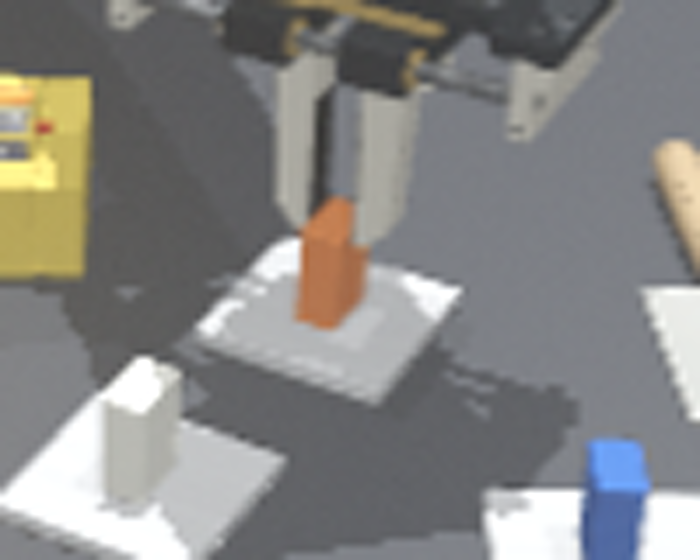

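Request:
servo_tool([
  [1,0,0,0.04,0,0,0],
  [1,0,0,0.08,0,0,0],
  [1,0,0,0.08,0,0,0],
])

```text
t: 4.95
ee_pos: [463.0, 212.1, 60.4]
ee_rot: [0.209, 0.978, 0.0, 0.0]
force: [0.5, 0.0, -1.2]
gripper_width: 0.19
```

```bash
python3 - <<'E'
from h import *
st=sensors.get_state();print(st['t'],st['ee_pos'],st['gripper_width'],st['force'])
E
```

```text
4.95 [463.03697563 212.08862354  60.35735251] 0.19020878231530436 [ 0.53336994  0.00491356 -1.23863257]
```

Request:
servo_tool([
  [1,0,0,0.03,0,0,0],
  [1,0,0,0.05,0,0,0],
])

```text
t: 5.15
ee_pos: [463.2, 211.8, 59.5]
ee_rot: [0.209, 0.978, -0.0, 0.0]
force: [-8.9, -5.4, 19.4]
gripper_width: 0.19
```

Request:
servo_tool([
  [1,0,0,0.03,0,0,0],
  [1,0,0,0.05,0,0,0],
])

```text
t: 5.35
ee_pos: [463.3, 211.8, 59.3]
ee_rot: [0.209, 0.978, -0.0, 0.0]
force: [-18.3, -9.1, 38.7]
gripper_width: 0.189
```

Request:
servo_tool([
  [1,0,0,-0.08,0,0,0],
  [-0.3,0,0,-0.08,0,0,0],
  [-0.3,0,0,-0.08,0,0,0],
  [-0.3,0,0,-0.08,0,0,0],
])

```text
t: 5.75
ee_pos: [462.7, 212.0, 58.9]
ee_rot: [0.209, 0.978, -0.0, -0.0]
force: [0.3, -0.6, 0.1]
gripper_width: 0.4
```

```bash
python3 - <<'E'
from h import *
st=sensors.get_state();print(st['t'],st['ee_pos'],st['gripper_width'],st['force'])
im=camera('wrist');crop(im,170,140,180,150,4,'pics/w5.png')
delta([462,212.7,29],Rz(np.radians(156)),st)
E
```

```text
5.75 [462.7007354  211.98313003  58.8791368 ] 0.4002869991182467 [ 0.25192931 -0.56695144  0.06365183]
t [0.023 0.009 0.747] |mm| 30 w [-0.0001 -0.0001 -0.0019] deg 0.1
```

View pics/w5.png

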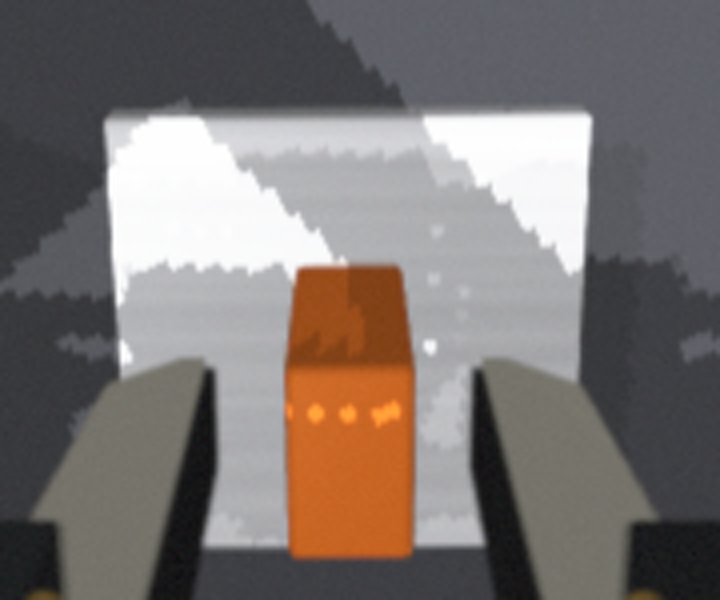

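```bash
python3 - <<'E'
from h import *
st=sensors.get_state()
C=cam('wrist',st)
for z,q in ((8,[(106,115),(590,113)]),(52,[(287,367),(413,367),(411,556),(292,556)])):
    P=onplane(C,np.array(q)/4-.4+[170,140],z);e=np.diff(np.r_[P,P[:1]],axis=0)[:,:2]
    print(np.linalg.norm(e,axis=1).round(1),np.degrees(np.arctan2(e[:,1],e[:,0])),P.mean(0))
E
```

```text
[78.6 78.6] [  66.1796099 -113.8203901] [429.71624391 227.61096922   8.        ]
[17.  29.  16.8 29. ] [  65.94424902  -23.71736945 -114.05090416  156.58655377] [466.13517401 211.68635352  52.        ]
```

Request:
servo_tool([
  [-0.3,-0.09,0.02,0.1,0,0,0],
  [-0.3,-0.09,0.02,0.5,0,0,0],
  [-0.3,-0.09,0.02,0.75,0,0,0],
  [-0.3,-0.09,0.02,0.75,0,0,0],
  [1,-0.09,0.02,0.75,0,0,0],
  [1,-0.09,0.02,0.75,0,0,0],
  [1,-0.09,0.02,0.75,0,0,0],
  [1,-0.09,0.02,0.75,0,0,0],
], newtons=25)

```text
t: 6.6
ee_pos: [466.8, 211.4, 29.7]
ee_rot: [0.209, 0.978, 0.0, 0.0]
force: [-0.5, 0.6, 0.2]
gripper_width: 0.355
```

Request:
servo_tool([
  [1,0,0,0,0,0,0],
  [1,0,0,0,0,0,0],
  [1,0,0,0,0,0,0],
])

```text
t: 6.9
ee_pos: [466.5, 211.3, 29.3]
ee_rot: [0.209, 0.978, 0.0, 0.0]
force: [0.2, -0.7, 0.7]
gripper_width: 0.193
```

Request:
servo_tool([
  [1,0,0,-0.3,0,0,0],
  [1,0,0,-1.2,0,0,0],
  [1,0,0,-2.2,0,0,0],
  [1,0,0,-3.2,0,0,0],
  [1,0,0,-4.2,0,0,0],
  [1,0,0,-4.2,0,0,0],
])

```text
t: 7.5
ee_pos: [469.7, 212.4, 205.0]
ee_rot: [0.209, 0.978, 0.003, 0.005]
force: [0.9, -0.2, -0.9]
gripper_width: 0.192
```

```bash
python3 - <<'E'
from h import *
st=sensors.get_state();print(st['t'],st['ee_pos'],st['gripper_width'],st['force'])
im=camera('wrist');crop(im,170,140,180,150,4,'pics/w6.png')
im=camera('top');crop(im,315,130,80,80,9,'pics/t6.png');cv2.imwrite('pics/t6full.png',im[:,:,::-1])
im=camera('scene');crop(im,65,170,90,90,8,'pics/s6.png')
E
```

```text
7.5 [469.72845859 212.44106144 204.95702397] 0.19229498718939486 [ 0.94467672 -0.18408197 -0.90552483]
```

View pics/w6.png

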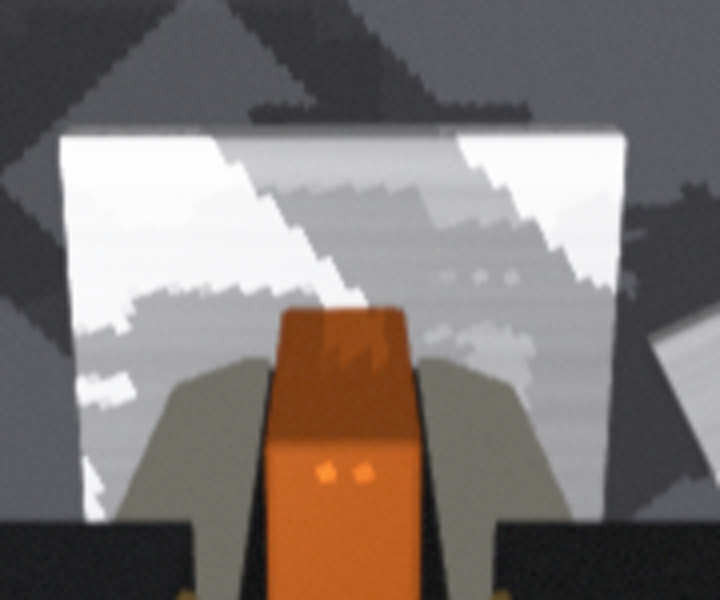

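View pics/t6.png

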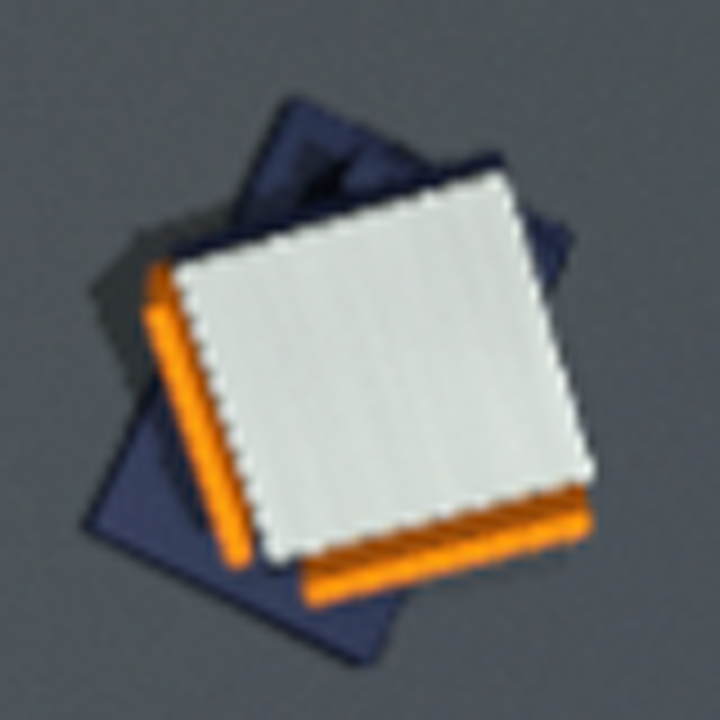

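View pics/s6.png

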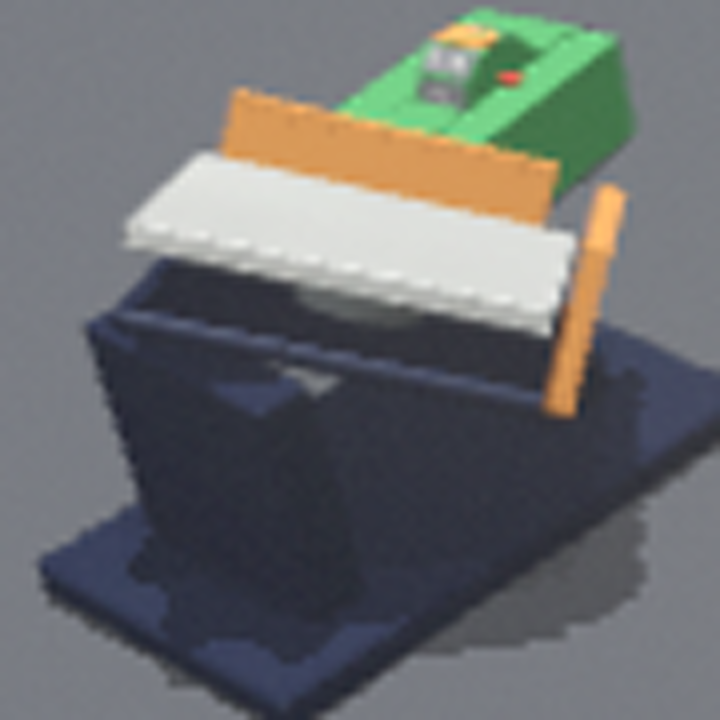

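```bash
cat >> h.py <<'E'
def nestR(psi):
    d=np.array([np.cos(psi),np.sin(psi),0]);z=np.array([0,0,1.]);u=np.cos(np.pi/6)*d+.5*z;l=np.array([np.sin(psi),-np.cos(psi),0])
    x=(u+l)/2**.5;y=(u-l)/2**.5;return np.c_[x,y,np.cross(x,y)]
E
cat > fit.py <<'E'
from h import *
from scipy.optimize import least_squares
def fit(obs,p0=(540,-270,60,np.radians(-27))):
    """obs: list (C, pts nest, pix)"""
    f=lambda p:np.concatenate([((proj(C,np.array(N)@nestR(p[3]).T+p[:3])-np.array(px))).ravel() for C,N,px in obs])
    s=least_squares(f,p0,x_scale=[10,10,10,.1],loss='soft_l1');return s,f(s.x).reshape(-1,2)
A=[(-8,124,34),(0,124,34),(-8,16,34),(0,16,34),(16,-8,34),(16,0,34),(124,-8,34),(124,0,34)]
a=np.array([(145,318),(172,303),(225,570),(252,562),(306,607),(303,575),(592,537),(592,510)])/9-.45+[315,130]
B=[(124,-8,34),(16,-8,34),(124,0,34),(16,0,34)]
b=np.array([(238,90),(558,162)])/8-.45+[65,170]
top=(cam('top'),A,a); sc=(cam('scene'),B[:2],b)
if __name__=='__main__':
  for o in ([top],[top,sc]):
    s,r=fit(o);print(s.x,np.degrees(s.x[3]));print(r.round(2).tolist())
  p=s.x;print('Rn',nestR(p[3]).round(3).tolist())
  # bed corners top view -> h
  C=cam('top');bc=np.array([(172,262),(503,170),(597,470),(278,563)])/9-.45+[315,130]
  for h in (0,6,12,18): print(h,proj(C,np.array([(4,130,h),(130,130,h),(130,4,h),(4,4,h)])@nestR(p[3]).T+p[:3]).round(1).tolist())
  print(bc.round(1).tolist())
E
python3 fit.py
```

```text
[ 5.15750053e+02 -2.64391363e+02  5.22003841e+01 -4.71186061e-01] -26.996972643494075
[[0.14, -0.7], [-0.55, 0.31], [0.55, -0.42], [-0.18, -0.12], [0.35, -0.15], [0.03, 1.36], [0.13, -0.36], [-0.48, 0.53]]
[ 5.16302727e+02 -2.66220140e+02  4.49379713e+01 -4.70793833e-01] -26.97449962326571
[[0.23, -0.58], [-0.47, 0.44], [0.59, -0.46], [-0.15, -0.15], [0.35, -0.22], [0.04, 1.31], [-0.04, -0.39], [-0.65, 0.51], [0.01, -0.09], [-0.07, 0.05]]
Rn [[0.225, 0.866, -0.446], [-0.908, 0.352, 0.227], [0.354, 0.354, 0.866]]
0 [[334.1, 158.5], [370.7, 148.0], [380.4, 181.5], [344.6, 190.8]]
6 [[334.1, 159.1], [370.8, 148.5], [380.6, 182.1], [344.6, 191.4]]
12 [[334.0, 159.6], [370.9, 149.1], [380.7, 182.8], [344.6, 192.1]]
18 [[334.0, 160.2], [371.0, 149.6], [380.8, 183.4], [344.6, 192.8]]
[[333.7, 158.7], [370.4, 148.4], [380.9, 181.8], [345.4, 192.1]]
```

```bash
cat >> h.py <<'E'
NP=np.array([516.3,-266.2,44.9,np.radians(-27)])
def nest2w(v): return nestR(NP[3])@np.array(v,float)+NP[:3]
def w2nest(p): return nestR(NP[3]).T@(np.array(p)-NP[:3])
def nestTool(): 
    N=nestR(NP[3]); x=-N[:,0];z=-N[:,2];return np.c_[x,np.cross(z,x),z]
E
python3 - <<'E'
from h import *
st=sensors.get_state();print(st['t'],st['ee_pos'])
p=nest2w([74,74,105]);print(p, np.linalg.norm(p[:2]))
delta(p,nestTool(),st)
# intermediate: upright at midway
m=[560,-30,240]
h=np.radians(104+26)
delta(m,Rz(h),st)
E
```

```text
7.65 [466.01499174 211.12143438 196.86284651]
[ 550.27507712 -283.51116644  188.15856921] 619.0163503520162
t [ -6.975 -10.426   0.218] |mm| 502 w [-0.194  -0.503   0.8162] deg 56.0
t [-4.607 -4.542 -1.079] |mm| 262 w [-3.000e-04 -2.000e-04  4.518e-01] deg 25.9
```

Request:
servo_tool([
  [1,-0.8,-0.8,-0.3,0,0,0.07],
  [1,-1.6,-1.6,-0.6,0,0,0.15],
  [1,-2.4,-2.4,-0.9,0,0,0.23],
  [1,-3.2,-3.2,-1.2,0,0,0.31],
  [1,-4.0,-4.0,-1.4,0,0,0.39],
  [1,-4.6,-4.6,-1.4,0,0,0.45],
  [1,-4.6,-4.6,-1.4,0,0,0.45],
])

```text
t: 8.35
ee_pos: [558.9, -35.8, 250.6]
ee_rot: [0.425, 0.905, -0.001, -0.001]
force: [-0.2, 0.9, -2.5]
gripper_width: 0.193
```

```bash
python3 - <<'E'
from h import *
st=sensors.get_state();print(st['t'],st['ee_pos'],st['gripper_width'])
delta(nest2w([74,74,105]),nestTool(),st)
delta(nest2w([74,74,140]),nestTool(),st)
E
```

```text
8.35 [558.90086698 -35.80846711 250.60700835] 0.1931525867432627
t [-4.626 -4.12   1.567] |mm| 256 w [-0.2991 -0.4371  0.3713] deg 37.1
t [-4.223 -4.295  0.811] |mm| 243 w [-0.2991 -0.4371  0.3713] deg 37.1
```

Request:
servo_tool([
  [1,-0.8,-0.7,0,-0.05,-0.07,0.06],
  [1,-1.6,-1.5,0.1,-0.1,-0.15,0.12],
  [1,-2.4,-2.3,0.3,-0.15,-0.22,0.19],
  [1,-3.2,-3.2,0.5,-0.2,-0.3,0.25],
  [1,-3.9,-4.0,0.7,-0.25,-0.37,0.31],
  [1,-4.2,-4.3,0.8,-0.3,-0.437,0.371],
  [1,-4.2,-4.3,0.8,-0.3,-0.437,0.371],
  [1,-4.2,-4.3,0.8,-0.3,-0.437,0.371],
])

```text
t: 9.15
ee_pos: [534.7, -269.8, 219.0]
ee_rot: [0.565, 0.784, 0.043, 0.254]
force: [-0.0, 0.4, -1.4]
gripper_width: 0.191
```

```bash
python3 - <<'E'
from h import *
st=sensors.get_state();print(st['t'],st['ee_pos'],st['gripper_width'],st['force'],st['qpos'],w2nest(st['ee_pos']))
delta(nest2w([74,74,75]),nestTool(),st)
im=camera('wrist');cv2.imwrite('pics/w7.png',im[:,:,::-1])
im=camera('top');crop(im,300,110,110,110,6,'pics/t7.png')
im=camera('scene');crop(im,50,110,130,150,4,'pics/s7.png')
E
```

```text
9.15 [ 534.69057731 -269.75604842  218.96009505] 0.19073739249398602 [-0.0057415   0.42604832 -1.36737112] [-0.59461965 -0.35058487  2.0475728   0.0855873   0.92833002 -0.94901431] [ 68.89927167  76.22586671 141.74019582]
t [-0.137 -0.063  1.667] |mm| 67 w [ 0.004  -0.0061  0.0051] deg 0.5
```

View pics/w7.png

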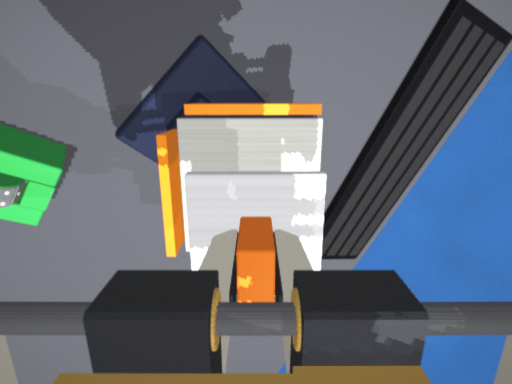

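View pics/s7.png

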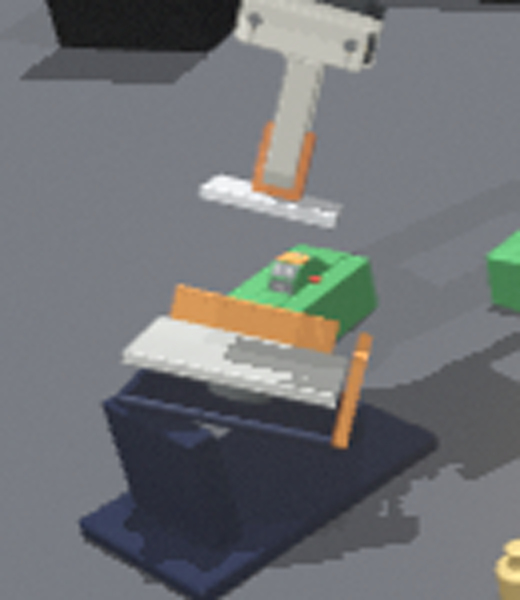

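```bash
python3 - <<'E'
import cv2
im=cv2.imread('pics/w7.png');cv2.imwrite('pics/w7c.png',cv2.resize(im[90:270,145:345],None,fx=4,fy=4,interpolation=cv2.INTER_CUBIC)[:600])
E
```

```text
(no output)
```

View pics/w7c.png

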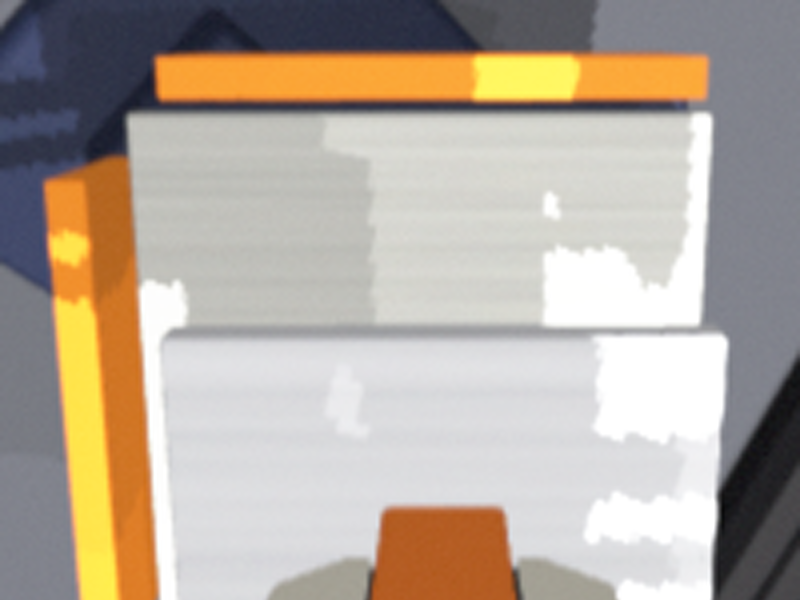

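```bash
cat > fit2.py <<'E'
from fit import *
st=dict(sensors.get_state())
st['ee_pos']=np.array([534.69057731,-269.75604842,218.96009505])
C=cam('wrist',st)
q=lambda l:np.array(l)/4-.4+[145,90]
W=(C,[(-8,16,34),(-8,124,34),(0,16,34),(0,124,34),(16,-8,34),(16,0,34)],q([(155,54),(708,54),(158,101),(708,101),(45,183),(83,180)]))
for o in ([W],[top,sc,W]):
    s,r=fit(o);p=s.x;print(p.round(3),np.degrees(p[3]),r.round(2).tolist())
    o_,d=ray(C,q([(128,113),(712,113)]));N=nestR(p[3]);o2=N.T@(o_-p[:3]);d2=d@N
    print('bed pts @x=4:',[(o2+k*(4-o2[0])/k[0]).round(1).tolist() for k in d2])
    print('tcp nest',(N.T@(st['ee_pos']-p[:3])).round(1))
# carrier in tool frame: far plate top edge
T=R.from_quat(st['ee_rot']).as_matrix();o_,d=ray(C,q([(163,335),(727,335)]));ot=T.T@(o_-st['ee_pos']);dt=d@T
print('plate edge tool',[(ot+k*(21.3-ot[2])/k[2]).round(1).tolist() for k in dt])
E
python3 fit2.py
```

```text
[ 5.19606e+02 -2.65154e+02  4.84430e+01 -4.61000e-01] -26.422996892932765 [[0.12, 0.72], [0.32, 0.52], [0.04, -0.49], [-0.28, -0.7], [-0.35, -0.39], [0.13, 0.34]]
bed pts @x=4: [[4.0, 4.7, 12.2], [4.0, 129.1, 15.4]]
tcp nest [ 68.   71.6 139.9]
[ 5.19284e+02 -2.64958e+02  4.86990e+01 -4.65000e-01] -26.625444659247307 [[-0.09, -1.49], [-0.79, -0.49], [0.47, -1.34], [-0.27, -1.05], [0.27, -1.14], [-0.06, 0.38], [-0.09, -1.54], [-0.71, -0.64], [-0.5, -0.58], [-0.35, -0.5], [-0.06, 0.52], [0.3, 0.76], [-0.17, -0.66], [-0.32, -0.45], [-0.69, -0.61], [-0.19, 0.14]]
bed pts @x=4: [[4.0, 5.4, 14.5], [4.0, 129.9, 11.5]]
tcp nest [ 68.1  71.8 139.5]
plate edge tool [[40.2, -39.1, 21.3], [40.3, 39.5, 21.3]]
```

```bash
sed -i 's/^NP=.*/NP=np.array([518.5,-265.3,47.5,np.radians(-26.7)])/' h.py; python3 - <<'E'
from h import *
st=sensors.get_state();print(st['t'],w2nest(st['ee_pos']),st['ee_pos'])
delta(nest2w([75,75,55]),nestTool(),st)
E
```

```text
9.3 [ 70.24398483  75.76985893 141.71773573] [ 536.83304777 -270.1468125   221.85484884]
t [-0.121 -0.031  2.168] |mm| 87 w [ 0.0054 -0.0012  0.0021] deg 0.3
```

Request:
servo_tool([
  [1,-0.12,-0.02,0.6,0.005,0,0.002],
  [1,-0.12,-0.02,1.3,0.005,0,0.002],
  [1,-0.12,-0.02,1.8,0.005,0,0.002],
  [1,-0.12,-0.02,2.1,0.005,0,0.002],
  [1,-0.12,-0.02,2.1,0.005,0,0.002],
  [1,-0.12,-0.02,2.1,0.005,0,0.002],
])

```text
t: 9.9
ee_pos: [574.9, -293.8, 150.4]
ee_rot: [0.566, 0.783, 0.042, 0.255]
force: [-0.3, 0.6, -1.8]
gripper_width: 0.191
```

```bash
python3 - <<'E'
from h import *
st=sensors.get_state();print(st['t'],w2nest(st['ee_pos']),st['ee_pos'],st['force'])
delta(nest2w([75,75,47]),nestTool(),st)
im=camera('wrist');cv2.imwrite('pics/w8.png',im[:,:,::-1])
im=camera('scene');crop(im,50,110,130,150,4,'pics/s8.png')
E
```

```text
9.9 [75.17644128 74.93673239 57.48068536] [ 574.87135725 -293.84156949  150.35275528] [-0.28431515  0.58143524 -1.83145031]
t [0.004 0.002 0.262] |mm| 10 w [ 0.0001 -0.001  -0.0007] deg 0.1
```

View pics/w8.png

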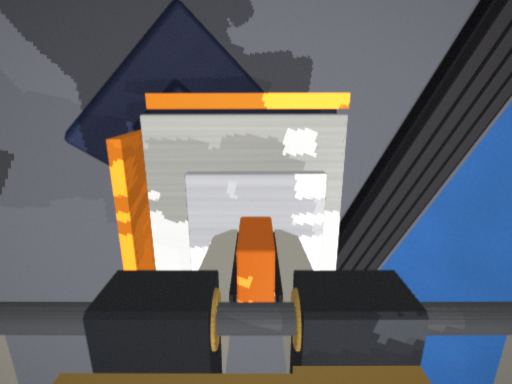

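View pics/s8.png

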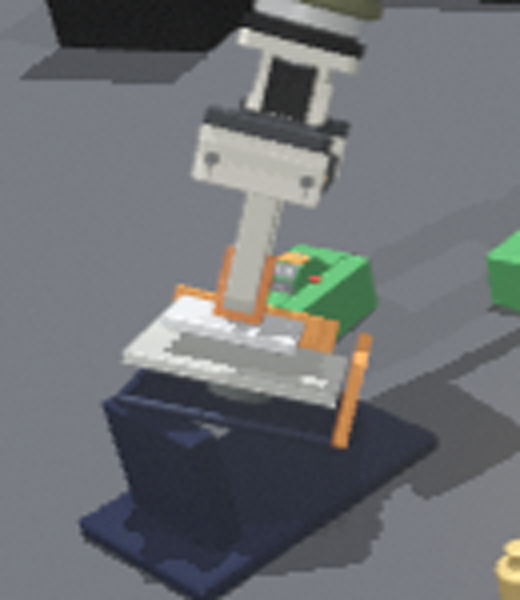

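Request:
servo_tool([
  [1,0,0,0.1,0,0,0],
  [1,0,0,0.15,0,0,0],
  [1,0,0,0.2,0,0,0],
  [1,0,0,0.2,0,0,0],
])

```text
t: 10.4
ee_pos: [577.5, -296.3, 142.7]
ee_rot: [0.567, 0.782, 0.041, 0.255]
force: [-0.5, -0.6, -1.7]
gripper_width: 0.193
```

Request:
servo_tool([
  [1,0,0,0.03,0,0,0],
  [1,0,0,0.04,0,0,0],
  [1,0,0,0.04,0,0,0],
])

```text
t: 10.7
ee_pos: [578.4, -296.7, 141.5]
ee_rot: [0.567, 0.782, 0.041, 0.255]
force: [0.5, 0.7, -2.5]
gripper_width: 0.188
```

Request:
servo_tool([
  [1,0,0,0.03,0,0,0],
  [1,0,0,0.03,0,0,0],
])

```text
t: 10.9
ee_pos: [578.9, -296.9, 140.5]
ee_rot: [0.567, 0.782, 0.041, 0.255]
force: [0.7, 0.6, -2.3]
gripper_width: 0.194
```

Request:
servo_tool([
  [1,0,0,0.03,0,0,0],
  [1,0,0,0.03,0,0,0],
])

```text
t: 11.1
ee_pos: [579.4, -297.2, 139.4]
ee_rot: [0.567, 0.782, 0.041, 0.255]
force: [-0.6, -0.2, -1.5]
gripper_width: 0.189
```

Request:
servo_tool([
  [1,0,0,0.03,0,0,0],
  [1,0,0,0.03,0,0,0],
])

```text
t: 11.3
ee_pos: [580.0, -297.5, 138.3]
ee_rot: [0.567, 0.782, 0.041, 0.255]
force: [-0.3, 0.9, -2.6]
gripper_width: 0.196
```

```bash
python3 - <<'E'
from h import *
st=sensors.get_state();print(st['t'],w2nest(st['ee_pos']),st['force'])
E
```

```text
11.3 [75.37221001 73.79857176 43.95726443] [-0.3369724   0.92398826 -2.58296807]
```

Request:
servo_tool([
  [1,0,0,0.03,0,0,0],
  [1,0,0,0.03,0,0,0],
])

```text
t: 11.5
ee_pos: [580.5, -297.7, 137.3]
ee_rot: [0.567, 0.782, 0.041, 0.255]
force: [-0.0, 0.3, -1.6]
gripper_width: 0.193
```

Request:
servo_tool([
  [1,0,0,0.025,0,0,0],
  [1,0,0,0.025,0,0,0],
])

```text
t: 11.7
ee_pos: [581.1, -298.1, 137.2]
ee_rot: [0.567, 0.782, 0.041, 0.256]
force: [-5.8, 2.6, 4.3]
gripper_width: 0.194
```

Request:
servo_tool([
  [1,0,0,0.015,0,0,0],
  [1,0,0,0.015,0,0,0],
])

```text
t: 11.9
ee_pos: [581.2, -298.1, 137.2]
ee_rot: [0.566, 0.782, 0.041, 0.255]
force: [-12.5, 6.3, 11.2]
gripper_width: 0.194
```

```bash
python3 - <<'E'
from h import *
st=sensors.get_state();print(st['t'],w2nest(st['ee_pos']),st['force'],st['torque'])
im=camera('wrist');cv2.imwrite('pics/w9.png',im[:,:,::-1])
im=camera('scene');crop(im,50,150,130,100,6,'pics/s9.png')
E
```

```text
11.9 [75.88422926 74.28084813 42.31842073] [-12.49753464   6.27511133  11.24432572] [0.64806039 1.21315045 0.06751819]
```

View pics/w9.png

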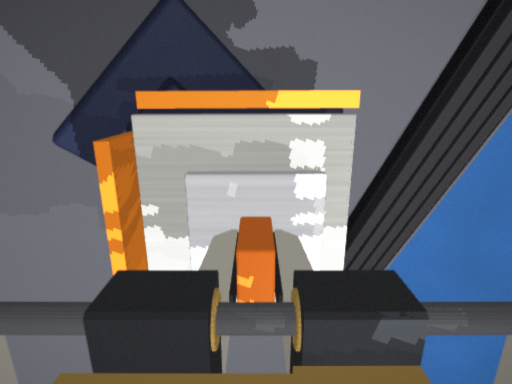

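View pics/s9.png

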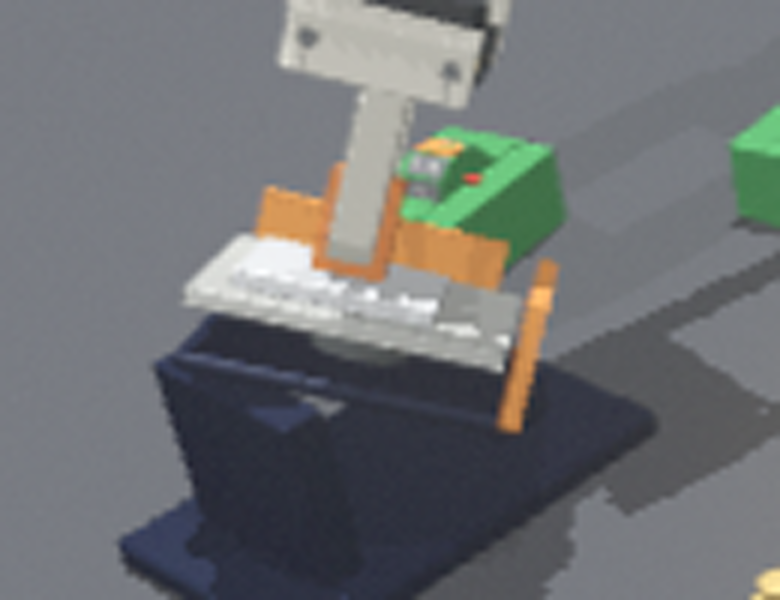

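Request:
servo_tool([
  [-1,0,0,-0.02,0,0,0],
  [-1,0,0,-0.03,0,0,0],
  [-1,0,-0.02,-0.03,0,0,0],
  [-1,0,-0.04,-0.03,0,0,0],
  [-1,0,-0.06,-0.03,0,0,0],
  [-1,0,-0.08,-0.03,0,0,0],
  [-1,0,-0.1,-0.03,0,0,0],
  [-1,0,-0.1,-0.03,0,0,0],
])

```text
t: 12.8
ee_pos: [577.2, -299.3, 135.6]
ee_rot: [0.567, 0.782, 0.041, 0.255]
force: [0.2, -0.2, 0.3]
gripper_width: 0.832
```

Request:
servo_tool([
  [-1,0,0,0,0,0,0],
  [-1,0,0,0,0,0,0],
  [-1,0,0,0,0,0,0],
  [-1,0,0,0,0,0,0],
  [-1,0,0,0,0,0,0],
])

```text
t: 13.3
ee_pos: [577.3, -299.2, 135.7]
ee_rot: [0.567, 0.782, 0.041, 0.255]
force: [-0.3, -0.7, -0.8]
gripper_width: 1.0
```

```bash
python3 - <<'E'
from h import *
st=sensors.get_state();print(st['t'],w2nest(st['ee_pos']),st['force'],st['gripper_width'])
im=camera('wrist');cv2.imwrite('pics/w10.png',im[:,:,::-1])
E
```

```text
13.3 [75.47435877 69.95245936 42.52450648] [-0.3473306  -0.68191328 -0.80914006] 1.0003118649492615
```

View pics/w10.png

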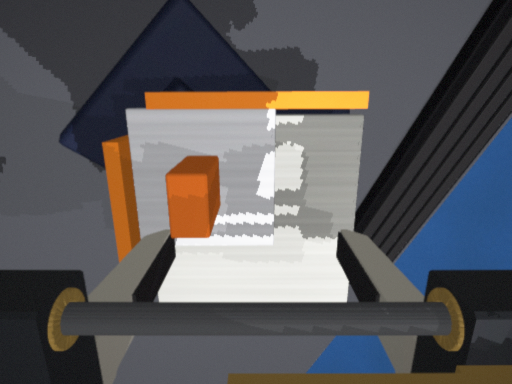

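Request:
servo_tool([
  [-1,0,0,-0.5,0,0,0],
  [-1,0,0,-1.4,0,0,0],
  [-1,0,0,-2.4,0,0,0],
  [-1,0,0,-3,0,0,0],
  [-1,0,0,-3,0,0,0],
  [-1,0,0,-3,0,0,0],
])

```text
t: 13.95
ee_pos: [523.9, -272.5, 240.1]
ee_rot: [0.566, 0.782, 0.041, 0.256]
force: [0.2, 0.5, 0.7]
gripper_width: 1.001
```

```bash
python3 - <<'E'
from h import *
st=sensors.get_state();print(st['t'],w2nest(st['ee_pos']),st['ee_pos'],st['force'],st['gripper_width'])
im=camera('wrist');cv2.imwrite('pics/w11.png',im[:,:,::-1])
im=camera('scene');crop(im,50,150,200,150,4,'pics/s11.png')
im=camera('top');crop(im,240,130,160,150,5,'pics/t11.png')
E
```

```text
13.95 [ 75.87441861  70.24639817 162.76843258] [ 523.94474855 -272.49302237  240.12310776] [0.227666   0.5219075  0.73049669] 1.001212515367957
```

View pics/w11.png

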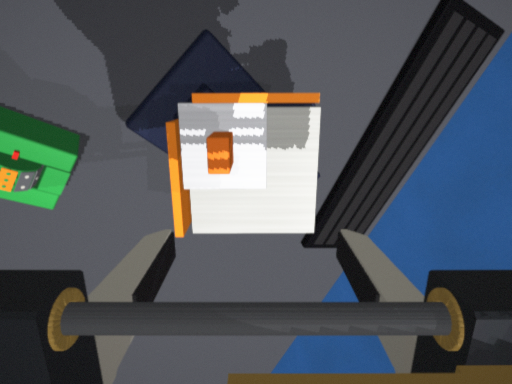

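View pics/s11.png

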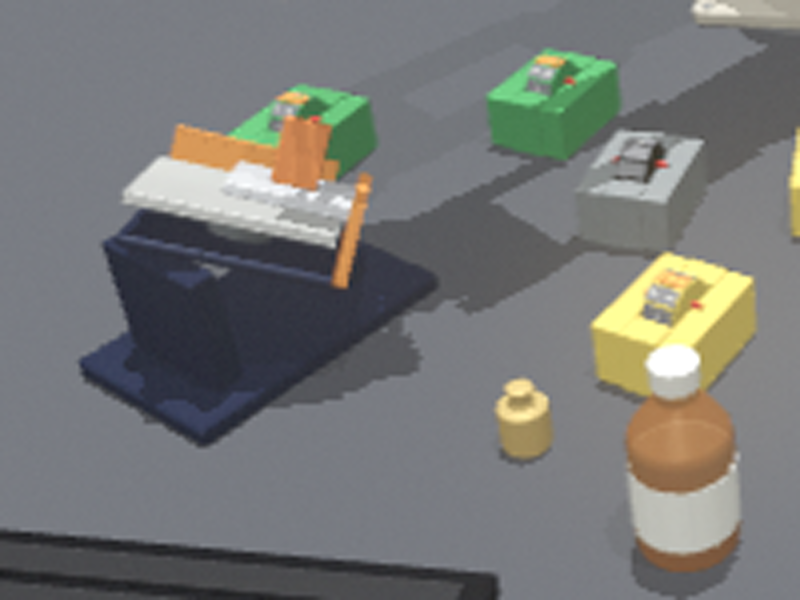

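View pics/t11.png

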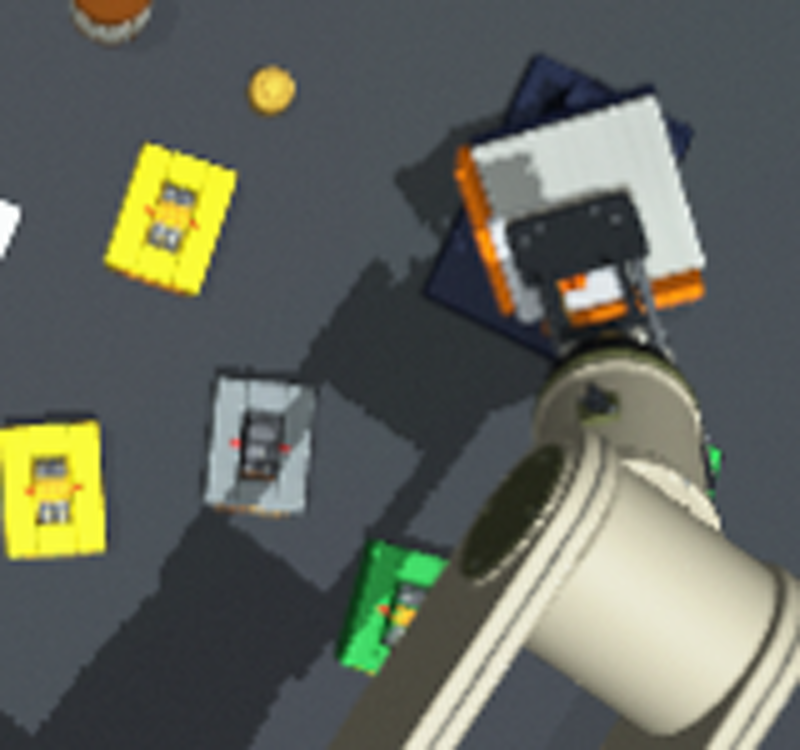

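```bash
python3 - <<'E'
from h import *
C=cam('top')
q=np.array([(218,375),(317,385),(305,515),(203,503)])/5-.4+[240,130]
P=onplane(C,q,45);e=np.diff(np.r_[P,P[:1]],axis=0)[:,:2]
print(P.round(1).tolist(),np.linalg.norm(e,axis=1).round(1),np.degrees(np.arctan2(e[:,1],e[:,0])),P.mean(0))
m=np.array([(236,442),(287,449)])/5-.4+[240,130];M=onplane(C,m,45);print('marks',M,M.mean(0))
st=sensors.get_state()
hd=np.degrees(np.arctan2(*(P[0]-P[3]+P[1]-P[2])[[1,0]]));print('roll heading',hd)
p=[P.mean(0)[0]-8,P.mean(0)[1],185]
delta(p,Rz(np.radians(hd+180)),st)
E
```

```text
[[473.5, -49.6, 45.0], [465.8, -119.8, 45.0], [374.0, -109.9, 45.0], [383.1, -37.9, 45.0]] [70.6 92.3 72.6 91.1] [-96.24361335 173.85297348  82.81364834  -7.39867905] [424.10940608 -79.27085752  45.        ]
marks [[425.95123802 -61.74329376  45.        ]
 [420.69785392 -97.79655748  45.        ]] [423.32454597 -79.76992562  45.        ]
roll heading -6.768840906278245
t [ 5.446 -1.077 -1.129] |mm| 227 w [ 0.12    0.5356 -1.1087] deg 70.9
```

Request:
servo_tool([
  [0,0.5,-0.1,-0.4,0,0,0],
  [0.5,1.2,-0.2,-0.6,0.01,0.06,-0.12],
  [1,2.0,-0.4,-0.8,0.03,0.12,-0.25],
  [1,2.8,-0.6,-1,0.04,0.18,-0.37],
  [1,3.6,-0.8,-1.1,0.055,0.25,-0.5],
  [1,4.4,-0.9,-1.1,0.07,0.31,-0.63],
  [1,5.0,-1.0,-1.1,0.08,0.37,-0.76],
  [1,5.4,-1.1,-1.1,0.1,0.43,-0.9],
])

```text
t: 14.9
ee_pos: [415.6, -80.7, 183.9]
ee_rot: [0.162, 0.985, 0.006, 0.052]
force: [-0.9, -0.0, -0.2]
gripper_width: 0.362
```

```bash
python3 - <<'E'
from h import *
st=sensors.get_state();print(st['t'],st['ee_pos'],st['gripper_width'])
delta([416,-79.5,185],Rz(np.radians(173)),st)
E
```

```text
14.9 [415.56648396 -80.68062106 183.87661396] 0.36216914461399285
t [-0.004  0.032 -0.027] |mm| 2 w [ 0.018   0.1024 -0.2034] deg 13.1
```

Request:
servo_tool([
  [1,0,0,0,0.01,0.05,-0.1],
  [1,0,0,0,0.018,0.1,-0.2],
  [1,0,0,0,0.018,0.1,-0.2],
  [1,0,0,0,0.018,0.1,-0.2],
])

```text
t: 15.3
ee_pos: [416.6, -81.7, 184.7]
ee_rot: [0.067, 0.998, -0.0, 0.003]
force: [-1.1, -0.2, 0.1]
gripper_width: 0.027
```

```bash
python3 - <<'E'
from h import *
st=sensors.get_state();print(st['t'],st['ee_pos'],st['gripper_width'])
delta([416,-79.5,185],Rz(np.radians(173)),st)
im=camera('wrist');cv2.imwrite('pics/w12.png',im[:,:,::-1])
E
```

```text
15.3 [416.60105699 -81.72540835 184.67240721] 0.026937419713309867
t [ 0.022  0.053 -0.008] |mm| 2 w [ 0.0003  0.0062 -0.0117] deg 0.8
```

View pics/w12.png

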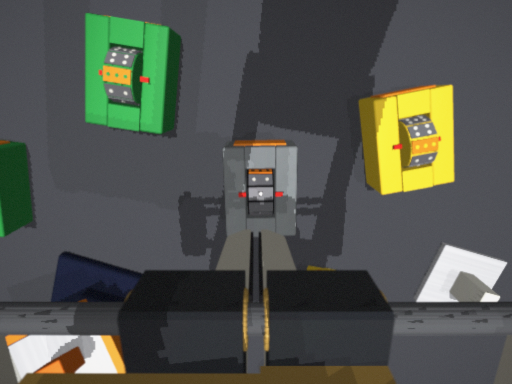

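```bash
python3 - <<'E'
from h import *
st=sensors.get_state();print(st['t'],st['ee_pos'])
im=camera('wrist');crop(im,210,130,100,110,7,'pics/w12c.png')
E
```

```text
15.35 [416.51180137 -81.84346289 184.99796192]
```

View pics/w12c.png

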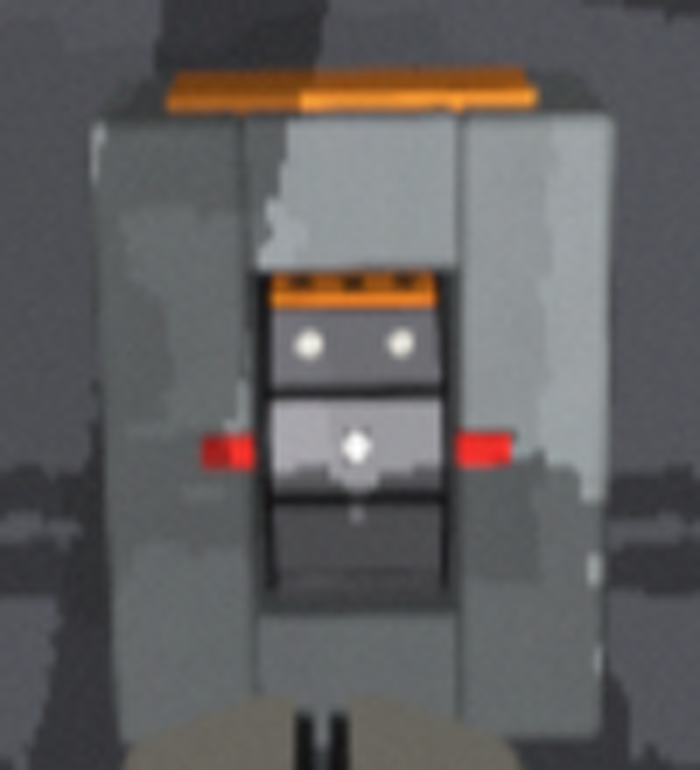

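```bash
cat > wh.py <<'E'
from h import *
from scipy.optimize import least_squares
def center(C,marks,z=45):
    M=onplane(C,marks,z);return M
def angle(C,cxy,rd,obs,rad=22,fx=False):
    """obs list (offset from facet3 centre in steps(+ = lower numbers), pixel)"""
    def f(p):
        o=[]
        for k,px in obs:
            a=-p[0]-k*0.6283
            P=np.array([cxy[0]-rad*np.sin(a)*rd[0]+p[1]*rd[0],cxy[1]-rad*np.sin(a)*rd[1]+p[1]*rd[1],40+rad*np.cos(a)])
            o.append(proj(C,P)[0][1]-px[1])
        return np.array(o+([] if fx else [p[1]*.3]))
    s=least_squares(f,[-1.2,0]);return s.x,f(s.x)
E
python3 - <<'E'
from wh import *
st=sensors.get_state();C=cam('wrist',st)
q=lambda l:np.array(l)/7-.43+[210,130]
M=center(C,q([(230,452),(485,450)]));c=M.mean(0);ax=M[0]-M[1];print(M,c,np.linalg.norm(ax),np.degrees(np.arctan2(ax[1],ax[0])))
P=onplane(C,q([(95,123),(615,118),(603,737),(120,745)]),45);print(P.round(1),P.mean(0))
rd=np.array([np.cos(np.radians(-7)),np.sin(np.radians(-7))])
for rad in (22,21):
  print(angle(C,c[:2],rd,[(.5,q([(355,307)])[0]),(1.5,q([(355,393)])[0]),(2.5,q([(355,497)])[0]),(1,q([(355,345)])[0]),(2,q([(355,446)])[0])],rad))
# wheel lateral at top z=62
print(onplane(C,q([(270,446),(443,446)]),61.5))
E
```

```text
[[424.47796697 -95.52462636  45.        ]
 [428.82920546 -60.83112967  45.        ]] [426.65358622 -78.17787801  45.        ] 34.96529692324978 -97.14867683264622
[[ 377.4 -106.5   45. ]
 [ 385.8  -38.9   45. ]
 [ 473.8  -48.9   45. ]
 [ 465.9 -117.5   45. ]] [425.68981966 -77.94309987  45.        ]
(array([-1.49853556, -0.59815309]), array([ 0.11933217, -0.04196333,  0.03819135,  0.00112983, -0.06396639,
       -0.17944593]))
(array([-1.44204033, -1.89729123]), array([ 0.41097583,  0.15047137, -0.5503135 ,  0.33775962, -0.19439372,
       -0.56918737]))
[[419.31715723 -88.88624095  61.5       ]
 [422.28220511 -66.7222072   61.5       ]]
```

```bash
python3 - <<'E'
from h import *
st=sensors.get_state();print(st['t'],st['ee_pos'])
delta([420.3,-77.3,84],Rz(np.radians(173)),st)
E
```

```text
15.4 [416.46745232 -81.92868283 185.30433038]
t [-0.061  0.127  2.533] |mm| 101 w [-0.      0.0074 -0.0116] deg 0.8
```

Request:
servo_tool([
  [1,-0.06,0.13,0.4,0,0.007,-0.012],
  [1,-0.06,0.13,1.2,0,0.007,-0.012],
  [1,-0.06,0.13,2.0,0,0.007,-0.012],
  [1,-0.06,0.13,2.5,0,0.007,-0.012],
  [1,-0.06,0.13,2.5,0,0.007,-0.012],
  [1,-0.06,0.13,2.5,0,0.007,-0.012],
])

```text
t: 16.0
ee_pos: [420.2, -77.0, 85.7]
ee_rot: [0.06, 0.998, -0.0, -0.0]
force: [0.8, 0.3, 0.5]
gripper_width: 0.007
```

```bash
python3 - <<'E'
from h import *
st=sensors.get_state();print(st['t'],st['ee_pos'],st['force'],st['gripper_width'])
delta([420.3,-77.3,77],Rz(np.radians(173)),st)
im=camera('wrist');crop(im,180,100,150,180,3.3,'pics/w13.png')
im=camera('scene');crop(im,160,130,100,100,6,'pics/s13.png')
E
```

```text
16.0 [420.17869112 -77.02005542  85.67471734] [0.81141853 0.2544645  0.52130452] 0.006841798169275061
t [-0.004 -0.007  0.217] |mm| 9 w [-0.0002 -0.0003  0.0025] deg 0.1
```

View pics/w13.png

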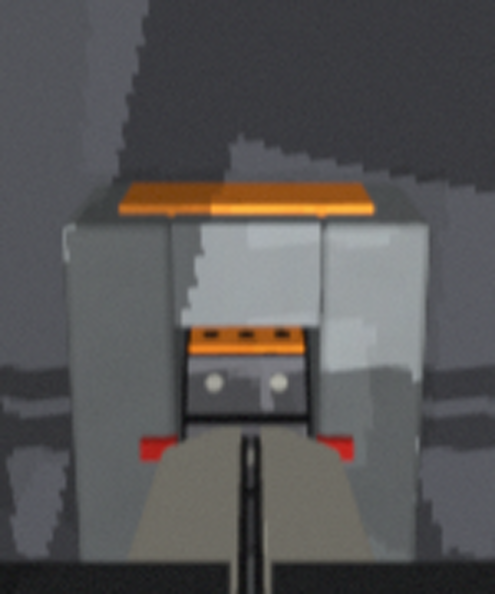

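View pics/s13.png

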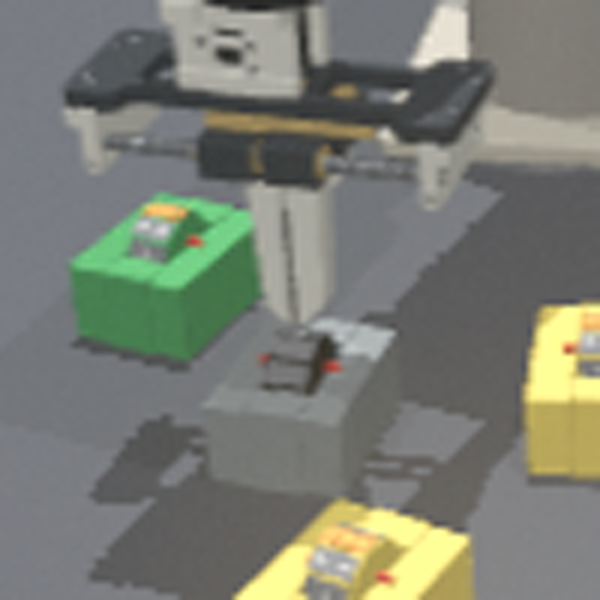

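Request:
servo_tool([
  [1,0,0,0.1,0,0,0],
  [1,0,0,0.17,0,0,0],
  [1,0,0,0.17,0,0,0],
])

```text
t: 16.4
ee_pos: [420.6, -77.3, 79.2]
ee_rot: [0.06, 0.998, -0.0, 0.0]
force: [0.5, 0.1, -0.5]
gripper_width: 0.007
```

Request:
servo_tool([
  [1,0,0,0.025,0,0,0],
  [1,0,0,0.025,0,0,0],
])

```text
t: 16.6
ee_pos: [420.6, -77.3, 78.2]
ee_rot: [0.06, 0.998, -0.0, 0.0]
force: [0.2, 0.3, 0.1]
gripper_width: 0.005
```

Request:
servo_tool([
  [1,0,0,0.02,0,0,0],
  [1,0,0,0.02,0,0,0],
])

```text
t: 16.8
ee_pos: [420.6, -77.3, 77.3]
ee_rot: [0.06, 0.998, -0.0, 0.0]
force: [-0.4, -0.4, -0.2]
gripper_width: 0.004
```

Request:
servo_tool([
  [1,0,0,0.02,0,0,0],
  [1,0,0,0.02,0,0,0],
])

```text
t: 17.0
ee_pos: [420.6, -77.3, 76.5]
ee_rot: [0.06, 0.998, -0.0, 0.0]
force: [-0.1, -0.4, 0.2]
gripper_width: 0.002
```

Request:
servo_tool([
  [1,0,0,0.015,0,0,0],
  [1,0,0,0.015,0,0,0],
])

```text
t: 17.2
ee_pos: [420.8, -77.3, 76.2]
ee_rot: [0.06, 0.998, -0.0, 0.0]
force: [-0.6, 0.0, 1.9]
gripper_width: 0.004
```

Request:
servo_tool([
  [1,0,0,0.012,0,0,0],
  [1,-0.05,0,0.014,0,0,0],
  [1,-0.12,0,0.014,0,0,0],
  [1,-0.19,0,0.014,0,0,0],
  [1,-0.26,0,0.014,0,0,0],
  [1,-0.3,0,0.014,0,0,0],
  [1,-0.3,0,0.014,0,0,0],
])

```text
t: 17.9
ee_pos: [433.4, -78.8, 76.1]
ee_rot: [0.06, 0.998, -0.0, 0.001]
force: [-0.2, 0.3, 4.8]
gripper_width: 0.005
```

```bash
python3 - <<'E'
from h import *
st=sensors.get_state();print(st['t'],st['ee_pos'],st['force'])
im=camera('wrist');crop(im,180,100,150,180,3.3,'pics/w14.png')
E
```

```text
17.9 [433.37789284 -78.79748736  76.14836961] [-0.15065099  0.2701236   4.79121492]
```

View pics/w14.png

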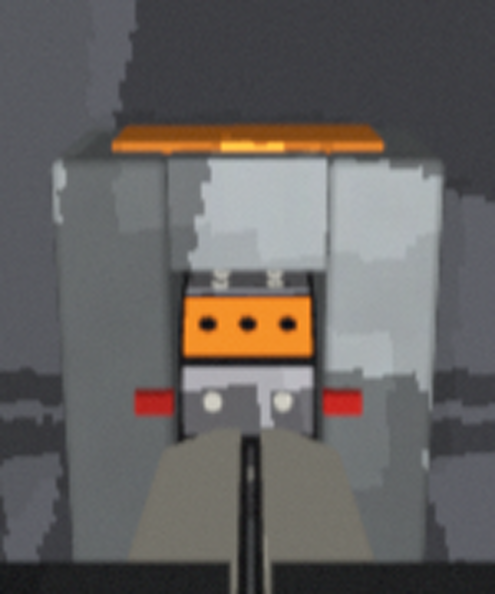

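Request:
servo_tool([
  [1,0,0,-0.15,0,0,0],
  [1,0.15,0,-0.2,0,0,0],
  [1,0.3,0,-0.2,0,0,0],
  [1,0.3,0,-0.15,0,0,0],
  [1,0.3,0,-0.07,0,0,0],
  [1,0.3,0,-0.02,0,0,0],
  [1,0.3,0,0,0,0,0],
  [1,0.3,0,0,0,0,0],
])

```text
t: 18.75
ee_pos: [421.5, -77.4, 76.1]
ee_rot: [0.06, 0.998, -0.0, 0.001]
force: [0.1, 0.9, 5.9]
gripper_width: 0.003
```

Request:
servo_tool([
  [1,-0.05,0,0,0,0,0],
  [1,-0.12,0,0,0,0,0],
  [1,-0.19,0,0,0,0,0],
  [1,-0.26,0,0,0,0,0],
  [1,-0.3,0,0,0,0,0],
  [1,-0.3,0,0,0,0,0],
])

```text
t: 19.35
ee_pos: [433.6, -78.8, 76.1]
ee_rot: [0.06, 0.998, -0.0, 0.001]
force: [-0.2, 1.3, 6.0]
gripper_width: 0.009
```

Request:
servo_tool([
  [1,0,0,-0.3,0,0,0],
  [1,0.2,0,-1,0,0,0],
  [1,0.4,0,-2,0,0,0],
  [1,0.4,0,-2.7,0,0,0],
  [1,0.4,0,-2.7,0,0,0],
  [1,0.4,0,-2.7,0,0,0],
])

```text
t: 19.95
ee_pos: [417.1, -76.9, 184.3]
ee_rot: [0.06, 0.998, -0.001, 0.001]
force: [1.0, -0.1, -0.3]
gripper_width: 0.004
```

```bash
python3 - <<'E'
from h import *
st=sensors.get_state();print(st['t'],st['ee_pos'],st['force'],st['ee_rot'])
im=camera('wrist');crop(im,210,130,100,110,7,'pics/w15.png')
st=sensors.get_state();print(st['t'],st['ee_pos'],st['force'],st['ee_rot'])
E
```

```text
19.95 [417.08598954 -76.91537523 184.3149472 ] [ 1.00913277 -0.0844261  -0.25101184] [ 5.96238005e-02  9.98220069e-01 -5.02390614e-04  1.20155760e-03]
20.0 [416.37100415 -76.66424208 183.0766206 ] [ 0.86206033  0.43948561 -0.3697096 ] [ 5.96022362e-02  9.98222182e-01 -2.03309576e-04  9.01060659e-05]
```

View pics/w15.png

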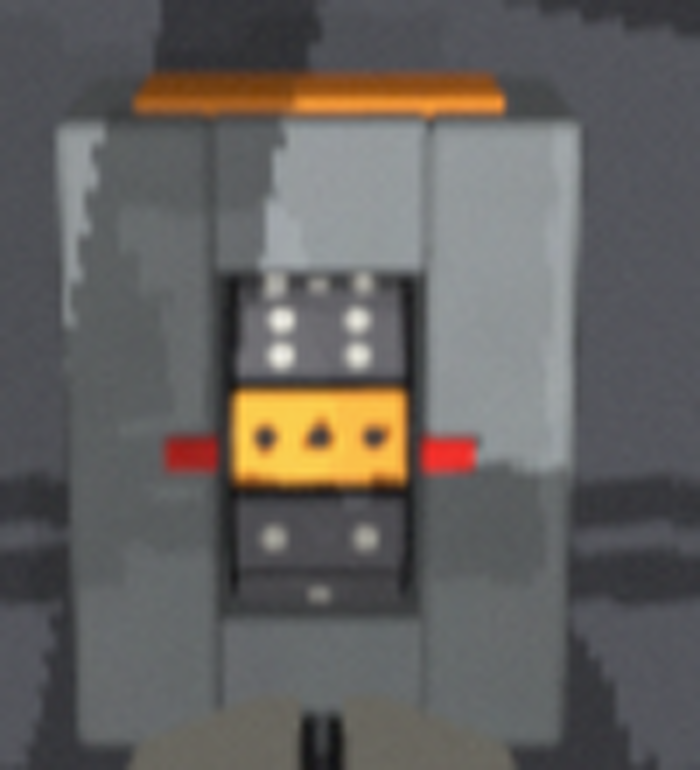

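```bash
python3 - <<'E'
from wh import *
st=dict(sensors.get_state());st['ee_pos']=np.array([417.086,-76.915,184.315]);C=cam('wrist',st)
q=lambda l:np.array(l)/7-.43+[210,130]
c=center(C,q([(192,455),(449,454)])).mean(0);print(c)
rd=np.array([np.cos(np.radians(-7)),np.sin(np.radians(-7))])
print(angle(C,c[:2],rd,[(k,q([(320,r)])[0]) for k,r in ((-.5,385),(.5,490),(0,437),(1.5,573),(-1,338),(1,538))]))
print(angle(C,c[:2],rd,[(k,q([(320,r)])[0]) for k,r in ((-.5,385),(.5,490),(0,437),(1.5,573),(-1,338),(1,538))],21))
E
```

```text
[425.78313898 -78.0105974   45.        ]
(array([-0.32103048, -0.29194171]), array([-0.02493811, -0.02179929,  0.00669453,  0.01817901,  0.19188042,
       -0.14800193, -0.08758251]))
(array([-0.35163269,  0.3761851 ]), array([ 0.42382602, -0.33277477,  0.03854961, -0.59448701,  1.07259397,
       -0.68150156,  0.11285553]))
```

```bash
python3 - <<'E'
from h import *
st=sensors.get_state();print(st['t'],st['ee_pos'])
delta([422.3,-77.6,80],Rz(np.radians(173)),st)
E
```

```text
20.0 [416.37100415 -76.66424208 183.0766206 ]
t [-0.149 -0.005  2.577] |mm| 103 w [-0.0004  0.0002  0.0029] deg 0.2
```

Request:
servo_tool([
  [1,-0.15,0,0.8,0,0,0],
  [1,-0.15,0,1.6,0,0,0],
  [1,-0.15,0,2.3,0,0,0],
  [1,-0.15,0,2.55,0,0,0],
  [1,-0.15,0,2.55,0,0,0],
  [1,-0.15,0,2.55,0,0,0],
])

```text
t: 20.6
ee_pos: [422.8, -77.6, 82.0]
ee_rot: [0.06, 0.998, -0.0, 0.0]
force: [-0.3, 0.1, -0.2]
gripper_width: 0.006
```

Request:
servo_tool([
  [1,0,0,0.05,0,0,0],
  [1,0,0,0.07,0,0,0],
  [1,0,0,0.09,0,0,0],
  [1,0,0,0.09,0,0,0],
])

```text
t: 21.0
ee_pos: [422.9, -77.6, 78.2]
ee_rot: [0.06, 0.998, -0.0, 0.001]
force: [0.5, 0.1, -0.2]
gripper_width: 0.004
```

Request:
servo_tool([
  [1,0,0,0.03,0,0,0],
  [1,0,0,0.045,0,0,0],
  [1,0,0,0.045,0,0,0],
])

```text
t: 21.3
ee_pos: [422.7, -77.5, 76.2]
ee_rot: [0.06, 0.998, -0.0, 0.0]
force: [-0.4, 0.5, 1.5]
gripper_width: 0.006
```

Request:
servo_tool([
  [1,0,0,0.01,0,0,0],
  [1,0,0,0.015,0,0,0],
])

```text
t: 21.5
ee_pos: [423.2, -77.6, 76.1]
ee_rot: [0.06, 0.998, -0.0, 0.001]
force: [-0.6, 0.1, 6.3]
gripper_width: 0.007
```

Request:
servo_tool([
  [1,-0.05,0,0,0,0,0],
  [1,-0.11,0,0,0,0,0],
  [1,-0.165,0,0,0,0,0],
  [1,-0.165,0,0,0,0,0],
  [1,-0.165,0,0,0,0,0],
])

```text
t: 22.0
ee_pos: [430.0, -78.4, 76.1]
ee_rot: [0.06, 0.998, -0.0, 0.001]
force: [-0.0, -0.1, 4.8]
gripper_width: 0.011
```

Request:
servo_tool([
  [1,0,0,-0.2,0,0,0],
  [1,0.2,0,-1,0,0,0],
  [1,0.3,0,-2,0,0,0],
  [1,0.3,0,-2.7,0,0,0],
  [1,0.3,0,-2.7,0,0,0],
  [1,0.3,0,-2.7,0,0,0],
  [1,0.3,0,-2.7,0,0,0],
])

```text
t: 22.7
ee_pos: [416.4, -76.6, 182.2]
ee_rot: [0.06, 0.998, 0.0, -0.001]
force: [-0.9, -0.1, -0.5]
gripper_width: 0.005
```

```bash
python3 - <<'E'
from h import *
st=sensors.get_state();print(st['t'],st['ee_pos'],st['force'],st['ee_rot'])
im=camera('wrist');crop(im,210,130,100,110,7,'pics/w16.png')
im=camera('scene');crop(im,60,150,180,110,4.4,'pics/s16.png')
E
```

```text
22.7 [416.40523389 -76.56487207 182.18207015] [-0.85065068 -0.08574148 -0.51964415] [ 5.96104490e-02  9.98221439e-01  3.36697555e-06 -7.43042794e-04]
```

View pics/w16.png

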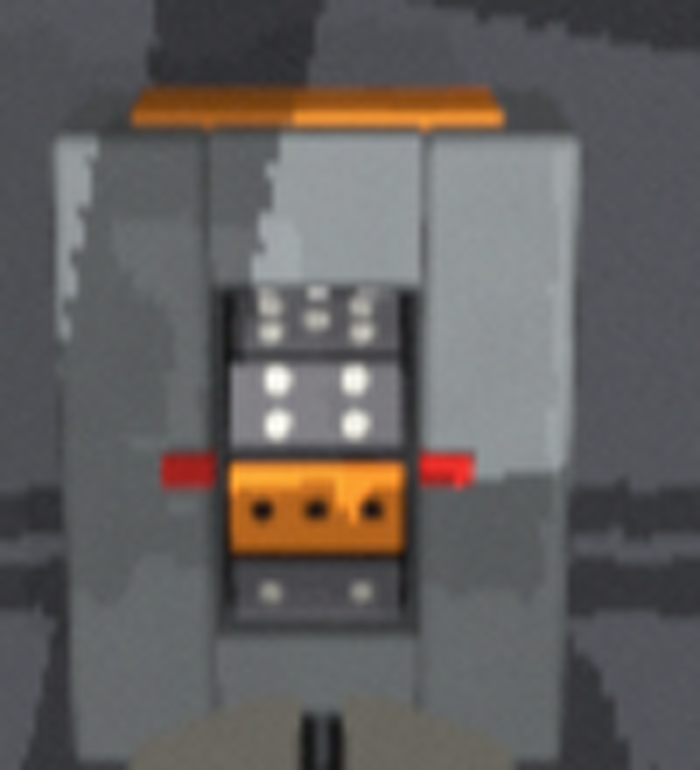

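View pics/s16.png

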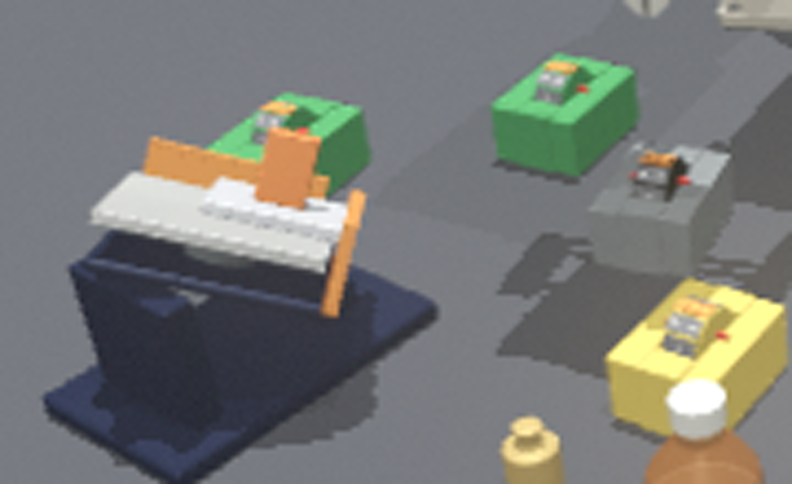

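```bash
python3 - <<'E'
from wh import *
st=dict(sensors.get_state());st['ee_pos']=np.array([416.405,-76.565,182.182]);C=cam('wrist',st)
q=lambda l:np.array(l)/7-.43+[210,130]
c=center(C,q([(189,471),(447,470)])).mean(0);print(c)
rd=np.array([np.cos(np.radians(-7)),np.sin(np.radians(-7))])
print(angle(C,c[:2],rd,[(k,q([(320,r)])[0]) for k,r in ((-1.5,357),(-.5,454),(.5,557),(0,510),(-1,403))]))
# hover with camera straight over wheel: camera at tool (80.6,0,-151), want camera xy = wheel
s=sensors.get_state()
# tilt tool about y so camera axis vertical: rotate
p=np.array(s['ee_pos']);print(p,s['t'])
# camera axis is tilted 16.8deg; aim: keep tool vertical, view wheel from x=camera above wheel -> image row
print(proj(cam('wrist',dict(s,ee_pos=np.array([426+80*.9925,-78-80*.122,190]))),[426,-78,62]))
print(proj(cam('wrist',dict(s,ee_pos=np.array([426+60*.9925,-78-60*.122,200]))),[426,-78,62]))
E
```

```text
[426.34010015 -78.08780572  45.        ]
(array([-0.014854  ,  0.15481913]), array([ 0.06820384,  0.22221311, -0.13067265, -0.19247089,  0.01447806,
        0.04644574]))
[416.23313911 -76.51747432 181.86613361] 22.8
[[255.68218546  98.12403661]]
[[255.59080756 121.50320854]]
```

Request:
servo_tool([
  [1,-0.8,0,-0.2,0,0,0],
  [1,-1.6,0,-0.4,0,0,0],
  [1,-2.2,0,-0.4,0,0,0],
  [1,-2.2,0,-0.4,0,0,0],
  [1,-2.2,0,-0.4,0,0,0],
])

```text
t: 23.3
ee_pos: [503.7, -87.0, 197.9]
ee_rot: [0.06, 0.998, 0.0, -0.001]
force: [-0.2, 0.4, 0.2]
gripper_width: 0.004
```

```bash
python3 - <<'E'
from h import *
st=sensors.get_state();print(st['t'],st['ee_pos'],st['force'])
C=cam('wrist',st);im=camera('wrist');crop(im,200,50,110,110,6,'pics/w17.png')
print((proj(C,[[426,-78,62],[426+90*.9925,-78-90*.122,240]])-[200,50])*6, -C[2].T@C[3])
im=camera('top');cv2.imwrite('pics/t17.png',im[:,:,::-1])
E
```

```text
23.3 [503.74308521 -87.01703585 197.8825466 ] [-0.15827731  0.42203221  0.22593441]
[[ 330.49244259  301.6722353 ]
 [ 322.06664436 1680.09968351]] [424.1702333  -77.35893748 349.55944246]
```

View pics/w17.png

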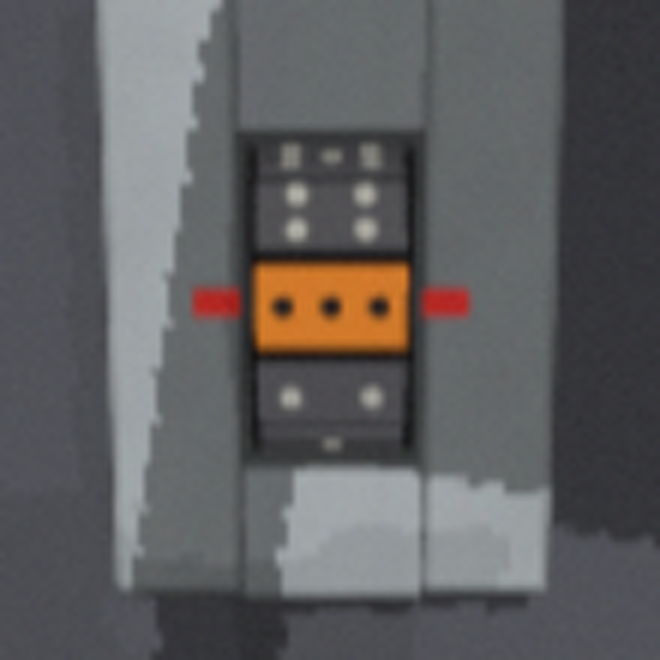

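View pics/t17.png

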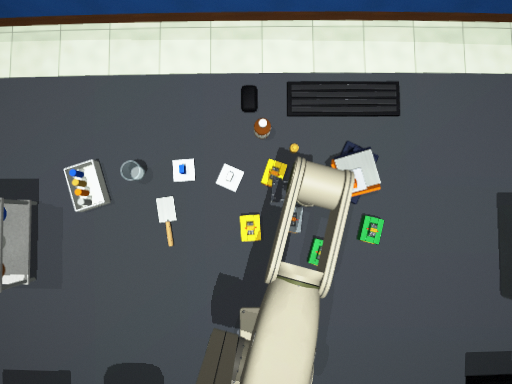

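```bash
python3 - <<'E'
from h import *
im=cv2.imread('pics/w11.png');cv2.imwrite('pics/w11c.png',cv2.resize(im[85:245,155:330],None,fx=4.5,fy=4.5,interpolation=cv2.INTER_CUBIC)[:600])
E
```

```text
(no output)
```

View pics/w11c.png

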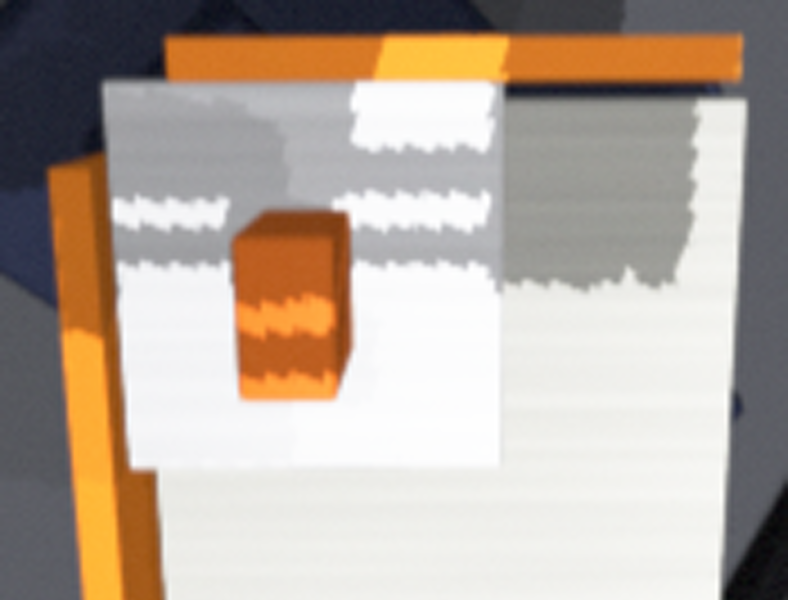

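Request:
servo_tool([
  [0,0,0,0,0,0,0],
  [0,0,0,0,0,0,0],
  [0,0,0,0,0,0,0],
  [0,0,0,0,0,0,0],
  [0,0,0,0,0,0,0],
])

```text
t: 23.9
ee_pos: [504.5, -87.3, 199.6]
ee_rot: [0.06, 0.998, -0.0, 0.0]
force: [-1.3, 0.6, -0.3]
gripper_width: 0.387
```

```bash
python3 - <<'E'
from h import *
st=sensors.get_state();print(st['t'],st['ee_pos'],st['force'],abs(st['qvel']).max())
print(ticket.sign_off())
E
```

```text
23.9 [504.54715928 -87.28034973 199.64424175] [-1.30538945  0.61517608 -0.30780737] 0.003521780003031317
the job is handed in; nothing more can be done
None
```

I laid the orange carrier flat on the sloping bed, let it slide home into the corner of the two stops, and rolled the grey timer's thumbwheel to 3. I handed the job in at about 24 s. `sign_off` reported no verdict, so the result rests on my own checks.

- **Carrier:**
  - I felt the bed at about h = 13 mm. The carrier was held on it with about 18 N, at roughly x = 76, y = 74 mm in the nest.
  - After I let go, the wrist picture showed it flat and square against both stops. A later scene picture showed it unmoved. I checked home by eye only and did not measure the centre to the millimetre.
- **Wheel:** It took three short drags at about 5–6 N. My fit of the angle afterwards gave about −0.015 rad, and a straight-down picture showed the orange three-dot flat level with the red marks to within about 0.05 rad.
- **Other things:** The final top picture shows the other things where they started, apart from what the arm hid. The arm stands clear of everything.

- **Failed first lift:** On the first lift I raised the arm before the fingers had shut, so they held only the top few millimetres of the block. I set the carrier back down at about 40 N of wrist force and gripped it again lower.
- **Dock position:** The fixed cameras and the wrist camera disagreed by about 3–4 mm on where the dock is. I used a value between them, which the placing margins allowed.

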